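Pack a flow-cell clamp with spacers and hold it shut

TASK

Stand orange spacers from the rack upright in the clamp's gap, between the red-tabbed sliding jaw and the flow cell, one at a time, sliding the jaw up each time to feel whether they close the gap before its travel runs out; use only as many as that takes and leave the rest in the rack. Finish while holding the jaw pressed firmly, but not rammed, against the pack, since it springs open if let go. Leave the cup, vial and dropper bottle alone.

Things in the scene. Friction and masses are not known exactly. Their poses are not given: they have to be found in the camera images.
- clamp: Fixed clamp, aluminium base plate 100 (x) by 200 mm (y), plate top at 12 mm height. Origin: centre of the underside. Clamp axis = its y: jaw on the -y side, cell on the +y side; spacers go between, thickness along y, feet on the plate, centred at x = 0. Guide rails 5 mm high along y, inner faces at x = -29 and +29 mm. A bridge 42 mm high stands at y = -87 to -99 mm.
- jaw: Sliding jaw: dark steel plate 50 (x) by 18 mm (y), 40 mm high; on it a red grip tab 24 (x) by 12 mm (y), from 40 to 74 mm above the origin, centred at y = -9 mm. Origin: on its front face, at the base plate's top. Axes as the clamp's. Slides along the clamp's y only: origin at y = -26 mm (open, start) to -2 mm (hard stop). A spring pulls it open with 1.5 to 2.2 N and returns it within 1 s.
- cell: Flow cell block, aluminium, amber window on top, a brass port at each side; fixed on the clamp. 50 mm (x) by 30 mm (y) by 40 mm high; ports reach to x = -35 and +35 mm. Origin: centre of its underside, on the base plate. Axes as the clamp's. Its flat face to the jaw is at its y = -15 mm, 2 to 26 mm from the jaw's face at full travel: one or two spacers are needed.
- rack: Fixed grey rack, 64 mm (x) by 150 mm (y), 19 mm high, origin at the centre of the underside, with three slots across x, 20 mm wide, at y = -40, 0 and +40 mm; slot floors 6 mm above the underside. One spacer stands in each slot.
- spacer_a: Orange upright spacer plate, loose, about 60 g. Lower part 44 mm (x) wide, 16 mm (y) thick, 40 mm high, foot tapering to 12 mm; above it a grip tab, 24 mm (x) by 12 mm (y), up to 72 mm height. Origin: centre of the underside, z up. All three are alike; starts upright in the rack (slot at y = -40 mm).
- spacer_b: Orange upright spacer plate, loose, about 60 g. Lower part 44 mm (x) wide, 16 mm (y) thick, 40 mm high, foot tapering to 12 mm; above it a grip tab, 24 mm (x) by 12 mm (y), up to 72 mm height. Origin: centre of the underside, z up. All three are alike; starts upright in the rack (middle slot).
- spacer_c: Orange upright spacer plate, loose, about 60 g. Lower part 44 mm (x) wide, 16 mm (y) thick, 40 mm high, foot tapering to 12 mm; above it a grip tab, 24 mm (x) by 12 mm (y), up to 72 mm height. Origin: centre of the underside, z up. All three are alike; starts upright in the rack (slot at y = +40 mm).
- cup_c: White sample cup with dark lid, 55 mm diameter, 58 mm high. It stands close by and is to be left alone. Origin: centre of the underside.
- vial_b: Small glass vial with blue cap, 22 mm diameter, 48 mm high. It stands close by and is to be left alone. Origin: centre of the underside.
- dropper: Small brown bottle with black cap, 34 mm wide, 85 mm high. It stands close by and is to be left alone. Origin: centre of the underside.
Not all that is in view belongs to the job. What is shaped like the spacer_b but yellow is not meant.

How it is judged (in metres and radians):
On the way:
1. a spacer stands upright on the base plate in the clamp's gap (((x of spacer_a in the frame of clamp between -0.014 and 0.014 m and y of spacer_a in the frame of clamp between -0.03 and 0.03 m and z of spacer_a in the frame of clamp below 0.016 m and angle between spacer_a's own z axis and vertical below 0.12 rad and angle between the y axis of spacer_a and the y axis of clamp, either way round below 0.15 rad) or (x of spacer_b in the frame of clamp between -0.014 and 0.014 m and y of spacer_b in the frame of clamp between -0.03 and 0.03 m and z of spacer_b in the frame of clamp below 0.016 m and angle between spacer_b's own z axis and vertical below 0.12 rad and angle between the y axis of spacer_b and the y axis of clamp, either way round below 0.15 rad) or (x of spacer_c in the frame of clamp between -0.014 and 0.014 m and y of spacer_c in the frame of clamp between -0.03 and 0.03 m and z of spacer_c in the frame of clamp below 0.016 m and angle between spacer_c's own z axis and vertical below 0.12 rad and angle between the y axis of spacer_c and the y axis of clamp, either way round below 0.15 rad))), for 0.2 s.
At the end, for the whole second after the job is handed in: Fingers press the jaw on the pack: over 2 N jaw to spacer, over 1.5 N spacer to cell; jaw still, over 5 mm from open (less with a needless spacer). Each spacer stands in the rack or in the gap: foot within 4 mm of the plate, upright to 0.12, square to 0.15 rad, within 14 mm of the centre line (contact force between the fingers and jaw above 0.5 N and (contact force between jaw and spacer_a above 2 N or contact force between jaw and spacer_b above 2 N or contact force between jaw and spacer_c above 2 N) and (contact force between cell and spacer_a above 1.5 N or contact force between cell and spacer_b above 1.5 N or contact force between cell and spacer_c above 1.5 N) and y of jaw in the frame of clamp above -0.021 m and linear speed of jaw below 0.01 m/s and ((x of spacer_a in the frame of clamp between -0.014 and 0.014 m and y of spacer_a in the frame of clamp between -0.03 and 0.03 m and z of spacer_a in the frame of clamp below 0.016 m and angle between spacer_a's own z axis and vertical below 0.12 rad and angle between the y axis of spacer_a and the y axis of clamp, either way round below 0.15 rad) or (horizontal distance between spacer_a and rack below 0.06 m and angle between spacer_a's own z axis and vertical below 0.3 rad and height (world z) of spacer_a below 0.012 m)) and ((x of spacer_b in the frame of clamp between -0.014 and 0.014 m and y of spacer_b in the frame of clamp between -0.03 and 0.03 m and z of spacer_b in the frame of clamp below 0.016 m and angle between spacer_b's own z axis and vertical below 0.12 rad and angle between the y axis of spacer_b and the y axis of clamp, either way round below 0.15 rad) or (horizontal distance between spacer_b and rack below 0.06 m and angle between spacer_b's own z axis and vertical below 0.3 rad and height (world z) of spacer_b below 0.012 m)) and ((x of spacer_c in the frame of clamp between -0.014 and 0.014 m and y of spacer_c in the frame of clamp between -0.03 and 0.03 m and z of spacer_c in the frame of clamp below 0.016 m and angle between spacer_c's own z axis and vertical below 0.12 rad and angle between the y axis of spacer_c and the y axis of clamp, either way round below 0.15 rad) or (horizontal distance between spacer_c and rack below 0.06 m and angle between spacer_c's own z axis and vertical below 0.3 rad and height (world z) of spacer_c below 0.012 m))); the arm keeps its last pose, push and grip.
It fails at once if the cell is pressed with more than 60 N (contact force between cell and anything else above 60 N).
It fails at once if the cup, vial or dropper bottle is moved by more than 15 mm (distance of any of cup_c, vial_b, dropper from where it was at the start of the episode above 0.015 m).
It also fails if it takes over 67 s, if anything falls off the work surface, if the arm or the gripper's body presses on something with over 40 N, if the wrist force passes 120 N, or if a joint passes its speed limit or range.

ROBOT

A 6-joint arm with a two-finger parallel gripper is mounted at the origin on a cart in front of the work surface, level with it; the furniture and walls round the work are solid. World frame = base frame: x ahead of the robot, y to its left, z up, the work surface at z = 0. Lengths are in mm, angles in rad, forces in N, time in s.
With the tool pointing down it reaches from about 350 to 975 mm from the base axis. Payload 4.9 kg.
Tool frame: the origin (TCP) lies on the centre line of the jaws, within the pads' length; the fingertips stand tips_ahead ahead of it and the grasp point (between the pads) lies 2 mm behind it (tips_ahead is the distance from the TCP to the fingertips, in mm); z points along the fingers, y is the direction in which the jaws open and shut (so a half turn about z gives the same grasp; the last joint's range is limited). The gripper opens to 85 mm and grips with 20 to 120 N. Pads are 22 mm wide; open, the fingers measure 114 mm over their backs; the gripper's body (76 mm by 85 mm) begins 54 mm behind the grasp point. The pads swing forward as they close: fully open they stand 13 mm farther back than shut.
Start: joints at [-1.317, 0.053, 1.613, -0, 1.476, -0.119], TCP at [227.634, -582.052, 212.104] pointing down, gripper open.
Joint ranges: [-3.01, 3.01], [-1.01, 2.22], [0.06, 2.58], [-1.02, 4.17], [0.09, 2.62], [-3.14, 3.14]. Speed limits (rad/s): [2.57, 2.57, 3.14, 3.14, 3.14, 3.14].

INTERFACE

Orientations are given as a rotation vector (axis times angle).
In Python, from workcell import state, get_image, camera_model, hand_in, tips_ahead gives the robot as it stands.
- The arm moves only by the tool apply_moves, never from a script. Its argument "moves" is a list that holds one entry, the list of rows, each a list of 5 numbers: the closure, from 0 (fully open) to 1 (shut), then the shift along the tool's x, y, z in m, then the turn about the tool's z in degrees. In form: [[[claw, dx, dy, dz, roll], ...]]. A call has exactly 5 rows; each row is the pose to reach, as a shift and turn from the pose commanded when the call began, along the tool's axes at that moment; what a row does not reach only later rows make up. A row lasts 1/12 s, in which the tool goes at most 41.7 mm and 7.16 degrees, less where a joint would pass 70% of its speed; a pose out of reach is approached as far as the arm can. A call with a gripper value outside its range is refused whole. The fingers move at their own pace and stop on an object; "squeeze" is the grip in N (left out, the last holds). Time passes only in rows, so rows that repeat a pose let the fingers close, or fill a call up. It gives the time, the measured TCP pose, the force and the opening at its end, in the units of the state.
- state(): the state, without advancing time (a new reading comes with each control period).
- get_image(name): name is "side" or "top" or "wrist"; returns the picture (420x560x3 uint8, blue, green, red); there is no depth.
- camera_model(name): a dict with "fx", "fy", "cx", "cy" (pixels), "view" (4x4, takes a point from world to camera coordinates). Camera axes: x right, y down, z forward; pixel columns grow to the right and rows downward; lengths in mm; the calibration is good to about 2 mm. A picture is of the moment at which its call begins: read the wrist's pose just before it. camera_model takes no time and is no camera call; for the wrist camera it gives the pose at the moment of the call.
- hand_in(): hands the job in, once; it reports no verdict.
The state is a dict: "clock": time; "qpos": joint angles; "qvel": joint speeds; "joint_torque": joint torques, N m; "tcp_pos": TCP position; "orientation": TCP orientation; "ft_force": force on the tool from outside, world axes, zero at the start; "torque": the same for the moment, N m; "finger_gap": finger opening in mm.
Only numpy, scipy, OpenCV 4.12 (cv2) and the standard library are available. Lean on these libraries where they do the work, as an engineer would, in place of code of your own. Each camera call takes 0.05 s, during which the arm holds its last target.

## Working session

There is one attempt and no reset: what is moved stays moved. The work goes in short steps, Python scripts to look and compute and a tool call to move; the robot and the scene stay as the last step left them, time stands still between calls to the robot, and variables do not carry over. Pictures are saved under pics/ and viewed, and the job is handed in when it is done.

Besides the shell and the picture viewer there is one more tool, called after ">>>" as a command line: name --argument value ..., lists and objects as JSON in quotes. apply_moves: Moves the arm, as the interface text tells. Its arguments: {"type":"object","properties":{"moves":{"type":"array"},"squeeze":{"type":"number"}},"required":["moves"]}

```bash
ls; mkdir -p pics
python3 - <<'E'
from workcell import *
import cv2
s=state(); print(s); print(tips_ahead)
for n in ("top","side","wrist"):
    m=camera_model(n); print(n,m)
for n in ("top","side"):
    cv2.imwrite(f"pics/{n}0.png",get_image(n))
E
```

```text
pics
{'clock': 0.0, 'qpos': array([-1.31700200e+00,  5.33956890e-02,  1.61426607e+00, -9.22680079e-06,
        1.47601364e+00, -1.19037397e-01]), 'qvel': array([ 0.0011381 ,  0.00060248, -0.00189827,  0.00098878, -0.00052665,
       -0.00060098]), 'joint_torque': array([-1.12815364e-03, -3.93680334e+01, -3.70177174e+01, -3.07545424e-04,
        7.03406346e-03, -8.84938970e-06]), 'tcp_pos': array([ 227.46917764, -581.43295333,  210.8556779 ]), 'orientation': array([-3.08512233e+00, -5.81872999e-01,  2.34505048e-04]), 'ft_force': array([0.18401265, 0.24095274, 0.18375941]), 'torque': array([-0.00785012,  0.01822185,  0.00612846]), 'finger_gap': 85.71361369930166}
17.0
top {'fx': 542.9533776303202, 'fy': 542.9533776303202, 'cx': 277.5777811751601, 'cy': 209.77589049347029, 'view': array([[-5.20461739e-03, -9.99957753e-01,  7.57660442e-03,
        -5.89948078e+01],
       [-9.87193796e-01,  3.92983666e-03, -1.59477161e-01,
         5.36209728e+02],
       [ 1.59440649e-01, -8.30959448e-03, -9.87172543e-01,
         1.41856601e+03],
       [ 0.00000000e+00,  0.00000000e+00,  0.00000000e+0
[... 247 characters left out ...]
153e-01, -7.07595836e-01, -6.88032714e-01,
        -9.71891555e+01],
       [-1.27569848e-01,  6.76359170e-01, -7.25440698e-01,
         1.17049380e+03],
       [ 0.00000000e+00,  0.00000000e+00,  0.00000000e+00,
         1.00000000e+00]])}
wrist {'fx': 323.67344280371935, 'fy': 323.67344280371935, 'cx': 278.33152833795094, 'cy': 212.1313394007111, 'view': array([[ 3.63582091e-01, -9.31560062e-01, -1.97864767e-03,
        -6.25294566e+02],
       [-8.83580627e-01, -3.45527340e-01,  3.16063496e-01,
        -4.07467401e+01],
       [-2.95115807e-01, -1.13166732e-01, -9.48735976e-01,
         3.80296856e+02],
       [ 0.00000000e+00,  0.00000000e+00,  0.00000000e+00,
         1.00000000e+00]])}
```

View pics/top0.png

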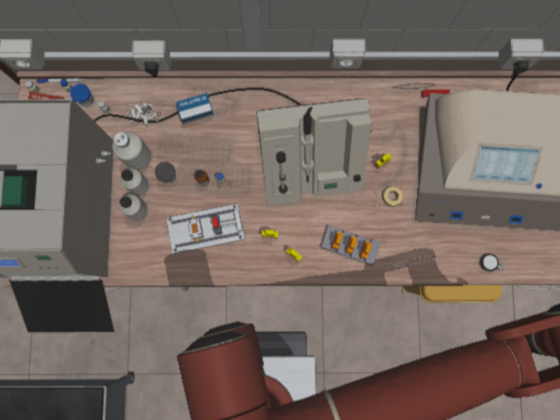

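View pics/side0.png

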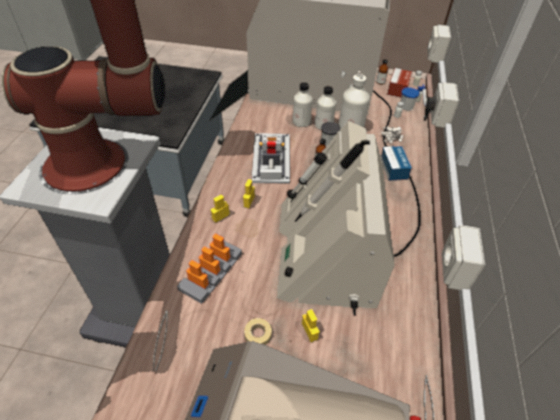

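The top view shows the clamp at about (205,229), with the red jaw tab at (216,222) and the amber window at (195,229). The rack is at (351,244) with three orange spacers at (338,240), (352,244) and (366,248). Yellow decoys are at (270,233), (294,254) and (384,160). I'll enlarge these areas.

Run:
```python
import cv2
im=cv2.imread("pics/top0.png")
a=cv2.resize(im[195:260,155:255],None,fx=8,fy=8,interpolation=cv2.INTER_CUBIC);cv2.imwrite("pics/clampc.png",a)
a=cv2.resize(im[215:275,310:395],None,fx=9,fy=9,interpolation=cv2.INTER_CUBIC);cv2.imwrite("pics/rackc.png",a)
```

```text
(no output)
```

View pics/clampc.png

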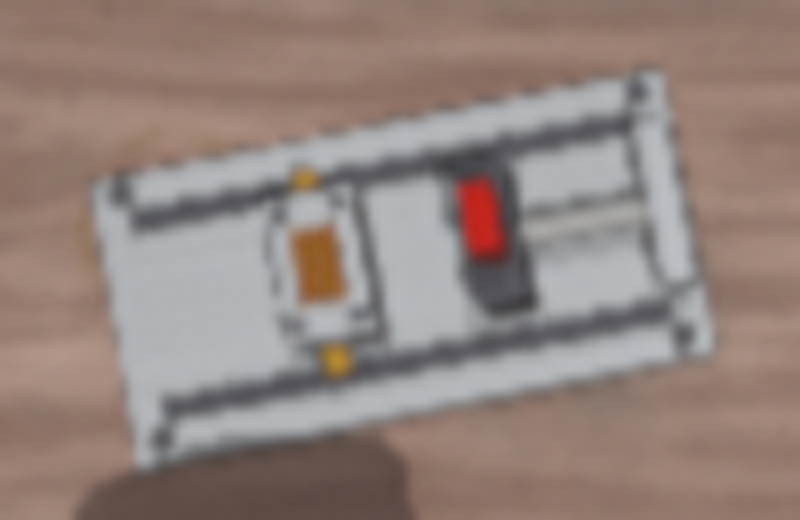

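View pics/rackc.png

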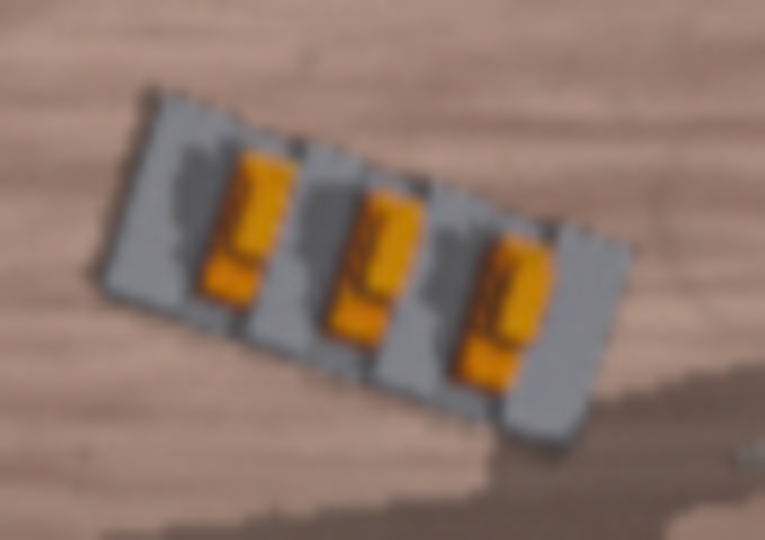

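```bash
cat > h.py <<'E'
import numpy as np, cv2
from scipy.optimize import least_squares
from scipy.spatial.transform import Rotation as R
def unproj(m,uv,z):
    V=np.array(m["view"]); Rm=V[:3,:3]; c=-Rm.T@V[:3,3]
    d=Rm.T@np.array([(uv[0]-m["cx"])/m["fx"],(uv[1]-m["cy"])/m["fy"],1]); 
    return c+d*(z-c[2])/d[2]
def proj(m,P):
    V=np.array(m["view"]); p=V[:3,:3]@np.asarray(P,float)+V[:3,3]
    return np.array([m["fx"]*p[0]/p[2]+m["cx"],m["fy"]*p[1]/p[2]+m["cy"]])
def fitpose(obs,x0):
    # obs: list of (model, local xyz, uv); pose x,y,yaw
    def f(q):
        c,s=np.cos(q[2]),np.sin(q[2]); r=[]
        for m,l,uv in obs:
            P=[q[0]+c*l[0]-s*l[1],q[1]+s*l[0]+c*l[1],l[2]]
            r+=list(proj(m,P)-uv)
        return r
    s=least_squares(f,x0); return s.x,np.array(s.fun).reshape(-1,2)
def loc(q,l):
    c,s=np.cos(q[2]),np.sin(q[2]); return np.array([q[0]+c*l[0]-s*l[1],q[1]+s*l[0]+c*l[1],l[2]])
E
python3 - <<'E'
from workcell import *; from h import *
np.set_printoptions(precision=3,suppress=True)
m=camera_model("top")
g=lambda u,v:np.array([155+(u+.5)/8-.5,195+(v+.5)/8-.5])
for p in [(95,180),(655,72),(715,350),(140,465)]: print(unproj(m,g(*p),12))
obs=[(m,(50,100,12),g(95,180)),(m,(50,-100,12),g(655,72)),(m,(-50,-100,12),g(715,350)),(m,(-50,100,12),g(140,465))]
q,r=fitpose(obs,[540,80,.2]);print("clamp",q,np.degrees(q[2]));print(r)
k=lambda u,v:np.array([310+(u+.5)/9-.5,215+(v+.5)/9-.5])
obs=[(m,(32,75,19),k(160,92)),(m,(32,-75,19),k(632,248)),(m,(-32,-75,19),k(572,445)),(m,(-32,75,19),k(105,292))]
q2,r=fitpose(obs,[500,-250,-.3]);print("rack",q2,np.degrees(q2[2]));print(r)
for n,p in dict(jawtab=(482,218),win=(318,265)).items(): print(n,unproj(m,g(*p),86 if n=="jawtab" else 52))
for y in(-26-9,-9): print(loc(q,(0,y,86)))
s=state();print(R.from_rotvec(s["orientation"]).as_matrix())
E
```

```text
[521.967 242.961  12.   ]
[558.767  51.497  12.   ]
[462.542  30.401  12.   ]
[424.237 225.055  12.   ]
clamp [491.911 137.464   0.193] 11.0717137880215
[[-0.822  0.072]
 [ 0.937 -0.511]
 [ 0.248  0.18 ]
 [-0.355  0.222]]
rack [ 443.9   -258.469   -0.322] -18.447231540141036
[[ 0.108 -0.045]
 [ 0.366 -0.265]
 [ 0.332  0.31 ]
 [-0.805 -0.016]]
jawtab [497.967 102.321  86.   ]
win [487.163 160.252  52.   ]
[498.633 103.115  86.   ]
[493.64  128.631  86.   ]
[[ 0.931  0.364 -0.   ]
 [ 0.364 -0.931  0.002]
 [ 0.    -0.002 -1.   ]]
```

```bash
cat >> h.py <<'E'
CL=np.array([491.911,137.464,0.1932]); RK=np.array([443.9,-258.469,-0.322])
def go(target,yaw_y=None,z=None):
    """shift in tool axes (mm) to bring measured TCP to target; roll(deg) to bring tool y to angle yaw_y (deg, mod 180)"""
    from workcell import state
    s=state(); M=R.from_rotvec(s["orientation"]).as_matrix()
    d=M.T@(np.asarray(target)-s["tcp_pos"])
    a=np.degrees(np.arctan2(M[1,1],M[0,1]))
    roll=None
    if yaw_y is not None: roll=-((yaw_y-a+90)%180-90)
    print("t",round(float(s["clock"]),2),"tcp",np.round(s["tcp_pos"],1),"yaw",round(a,2),"tilt",np.round(M[:,2],3),"shift",np.round(d,1),"roll",roll,"F",np.round(s["ft_force"],1),"gap",round(float(s["finger_gap"]),1),"q",np.round(s["qpos"],2))
E
python3 - <<'E'
from h import *
p=loc(RK,(0,40,0)); print(p)
go([p[0],p[1],200],np.degrees(RK[2]))
from workcell import *
m=camera_model("wrist");V=m["view"];print(-V[:3,:3].T@V[:3,3])
E
```

```text
[ 456.55857604 -220.52482452    0.        ]
t 0.1 tcp [ 227.5 -581.5  211. ] yaw -68.64 tilt [-0.     0.002 -1.   ] shift [ 344.8 -252.7   11.5] roll -50.191291553963424 F [-0.7  0.3  0.6] gap 85.0 q [-1.32  0.05  1.61  0.    1.48 -0.12]
[ 303.58235858 -553.57203033  372.55702816]
```

>>> apply_moves --moves '[[[0, 0.033, -0.024, 0.002, -6], [0, 0.066, -0.048, 0.004, -12], [0, 0.099, -0.072, 0.006, -18], [0, 0.132, -0.096, 0.008, -24], [0, 0.165, -0.12, 0.01, -30]]]' --squeeze 40

```text
clock: 0.52
tcp_pos: [338.0, -408.3, 201.4]
orientation: [-2.828, -1.367, -0.0]
ft_force: [0.7, -0.6, 0.6]
finger_gap: 85.0
```

Run:
```python
from h import *
p=loc(RK,(0,40,0))
go([p[0],p[1],200],np.degrees(RK[2]))
```

```text
t 0.52 tcp [ 338.  -408.3  201.4] yaw -38.39 tilt [-0.     0.001 -1.   ] shift [220.8 -23.7   1.5] roll -19.937036329270157 F [ 0.7 -0.6  0.6] gap 85.0 q [-1.02 -0.17  1.84  0.    1.47 -0.35]
```

>>> apply_moves --moves '[[[0, 0.038, -0.004, 0, -4], [0, 0.076, -0.008, 0, -8], [0, 0.114, -0.012, 0, -12], [0, 0.152, -0.016, 0, -16], [0, 0.19, -0.02, 0, -20]]]'

```text
clock: 0.93
tcp_pos: [441.0, -247.4, 201.7]
orientation: [-2.549, -1.836, 0.0]
ft_force: [0.0, -0.5, 0.0]
finger_gap: 85.6
```

>>> apply_moves --moves '[[[0, 0.024, 0.007, 0, 0], [0, 0.028, 0.008, 0, 0], [0, 0.028, 0.008, 0, 0], [0, 0.028, 0.008, 0, 0], [0, 0.028, 0.008, 0, 0]]]'

```text
clock: 1.35
tcp_pos: [456.5, -226.2, 201.8]
orientation: [-2.553, -1.83, 0.001]
ft_force: [-0.2, 0.2, -0.4]
finger_gap: 85.3
```

Run:
```python
from h import *
from workcell import *
p=loc(RK,(0,40,0))
go([p[0],p[1],200],np.degrees(RK[2]))
m=camera_model("wrist");im=get_image("wrist");cv2.imwrite("pics/w1.png",im)
import pickle;pickle.dump(m,open("w1.pkl","wb"))
for y in (40,0,-40):
    for l in ((12,y+6,78),(-12,y-6,78)): print(l,proj(m,loc(RK,l)))
```

```text
t 1.35 tcp [ 456.5 -226.2  201.8] yaw -18.72 tilt [-0.001 -0.    -1.   ] shift [ 5.4 -1.8  1.8] roll -0.27267011952326925 F [-0.2  0.2 -0.4] gap 85.3 q [-0.61 -0.22  1.89 -0.    1.48 -0.28]
(12, 46, 78) [288.89486201 184.18983851]
(-12, 34, 78) [262.6119821  197.12027635]
(12, 6, 78) [288.68639048 225.59448104]
(-12, -6, 78) [263.48425816 237.47941652]
(12, -34, 78) [288.49454719 263.69658073]
(-12, -46, 78) [264.28779061 274.65787463]
```

View pics/w1.png

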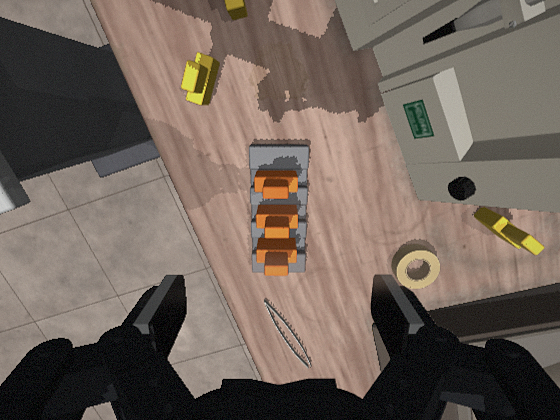

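The wrist view shows the rack at (278,208), with the orange spacers at (276,185), (277,218) and (276,253). A yellow decoy is outside the rack at (200,78). I'm taking the top one, spacer_c at (276,185): it's orange and in the rack's +y slot. I'll confirm it in an enlarged crop.

Run:
```python
import cv2
im=cv2.imread("pics/w1.png")
cv2.imwrite("pics/w1c.png",cv2.resize(im[130:285,230:330],None,fx=5,fy=3.8*5/3.8 if 0 else 3.8,interpolation=cv2.INTER_CUBIC))
```

```text
(no output)
```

View pics/w1c.png

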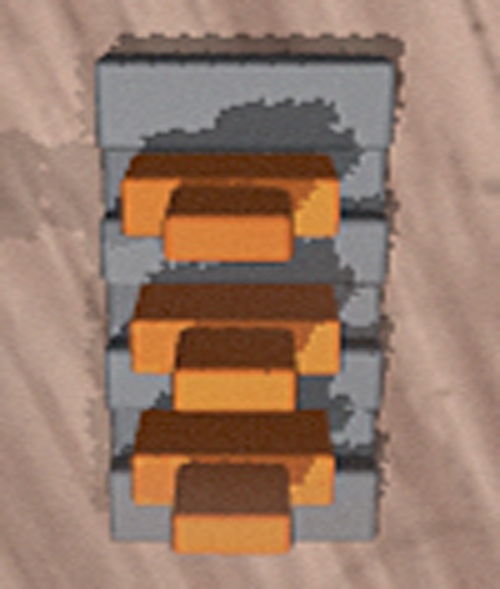

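Run:
```python
from h import *
import pickle;m=pickle.load(open("w1.pkl","rb"))
g=lambda x,y:np.array([230+(x+.5)/5-.5,130+(y+.5)/3.8-.5])
obs=[(m,(12,6,78),g(294,215)),(m,(-12,6,78),g(167,216)),(m,(-12,-6,78),g(165,262)),(m,(12,-6,78),g(293,261))]
# shoulder edges
obs+=[(m,(22,8,46),g(339,180)),(m,(-22,8,46),g(124,179)),(m,(-22,-8,46),g(124,235)),(m,(22,-8,46),g(339,235))]
q,r=fitpose(obs,[456,-220,-.32]);print(q,np.degrees(q[2]));print(np.round(r,1))
c,s=np.cos(RK[2]),np.sin(RK[2]);d=q[:2]-RK[:2];print("in rack",c*d[0]+s*d[1],-s*d[0]+c*d[1])
go([q[0],q[1],110],np.degrees(q[2])); go([q[0],q[1],68],np.degrees(q[2]))
```

```text
[ 4.55955909e+02 -2.22082911e+02 -3.28783789e-01] -18.83792348604595
[[ 0.4 -0.1]
 [-0.7 -0.4]
 [-0.1  0.2]
 [ 0.5  0.5]
 [ 0.5 -0.6]
 [-0.6 -0.4]
 [-0.3  0.4]
 [ 0.2  0.5]]
in rack -0.07861394695727242 38.33126927336921
t 1.4 tcp [ 456.5 -226.4  201.9] yaw -18.75 tilt [-0. -0. -1.] shift [ 3.9 -1.8 91.9] roll 0.09149652725770352 F [ 0.4  0.2 -0.2] gap 85.2 q [-0.61 -0.22  1.89 -0.    1.48 -0.28]
t 1.4 tcp [ 456.5 -226.4  201.9] yaw -18.75 tilt [-0. -0. -1.] shift [  3.9  -1.8 133.9] roll 0.09149652725770352 F [ 0.4  0.2 -0.2] gap 85.2 q [-0.61 -0.22  1.89 -0.    1.48 -0.28]
```

>>> apply_moves --moves '[[[0, 0.004, -0.002, 0.03, 0], [0, 0.004, -0.002, 0.06, 0], [0, 0.004, -0.002, 0.09, 0], [0, 0.004, -0.002, 0.115, 0], [0, 0.004, -0.002, 0.115, 0]]]'

```text
clock: 1.82
tcp_pos: [452.1, -219.4, 80.9]
orientation: [-2.545, -1.823, 0.006]
ft_force: [-0.5, 0.0, -0.2]
finger_gap: 85.2
```

Run:
```python
from h import *
go([455.96,-222.08,68],-18.84)
```

```text
t 1.82 tcp [ 452.1 -219.4   80.9] yaw -18.76 tilt [-0.009  0.006 -1.   ] shift [-1.3  4.7 12.9] roll 0.07752503534641164 F [-0.5  0.  -0.2] gap 85.2 q [-0.6  -0.11  2.   -0.    1.26 -0.27]
```

>>> apply_moves --moves '[[[0, 0, 0, 0, 0], [0, 0, 0, 0, 0], [0, 0, 0, 0, 0], [0, 0, 0, 0, 0], [0, 0, 0, 0, 0]]]'

```text
clock: 2.23
tcp_pos: [457.5, -221.7, 89.0]
orientation: [2.55, 1.831, 0.002]
ft_force: [-0.1, 0.9, -0.3]
finger_gap: 85.7
```

Run:
```python
from h import *
go([455.96,-222.08,68],-18.84)
```

```text
t 2.23 tcp [ 457.5 -221.7   89. ] yaw -18.65 tilt [ 0.003 -0.002 -1.   ] shift [-0.9 -1.4 21. ] roll 0.19430907812861165 F [-0.1  0.9 -0.3] gap 85.7 q [-0.6  -0.12  2.   -0.    1.26 -0.27]
```

>>> apply_moves --moves '[[[0, -0.0005, -0.001, 0.007, 0], [0, -0.0005, -0.001, 0.013, 0], [0, -0.0005, -0.001, 0.017, 0], [0, -0.0005, -0.001, 0.019, 0], [0, -0.0005, -0.001, 0.019, 0]]]'

```text
clock: 2.65
tcp_pos: [454.7, -220.6, 66.9]
orientation: [-2.55, -1.831, 0.001]
ft_force: [0.0, -0.1, -0.1]
finger_gap: 85.2
```

>>> apply_moves --moves '[[[0, 0, 0, 0, 0], [0, 0, 0, 0, 0], [0, 0, 0, 0, 0], [0.3, 0, 0, 0, 0], [0.5, 0, 0, 0, 0]]]'

```text
clock: 3.07
tcp_pos: [455.6, -221.2, 68.3]
orientation: [2.552, 1.832, 0.0]
ft_force: [0.0, -0.1, -0.8]
finger_gap: 63.9
```

Run:
```python
from h import *
go([455.96,-222.08,68],-18.84)
from workcell import *
im=get_image("wrist");cv2.imwrite("pics/w2.png",im)
```

```text
t 3.07 tcp [ 455.6 -221.2   68.3] yaw -18.64 tilt [ 0. -0. -1.] shift [-0.8  0.7  0.3] roll 0.20206073914384604 F [ 0.  -0.1 -0.8] gap 63.9 q [-0.6  -0.1   2.01 -0.    1.23 -0.27]
```

View pics/w2.png

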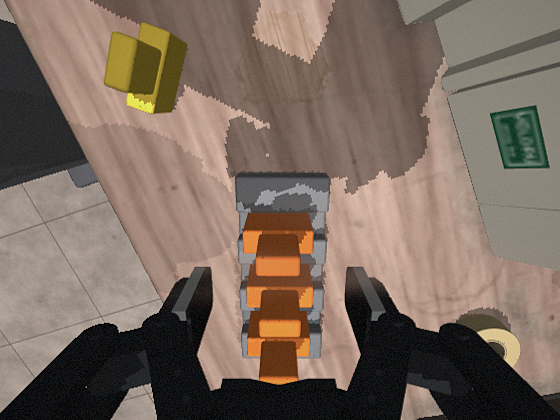

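Run:
```python
from h import *
from workcell import *
s=state();M=R.from_rotvec(s["orientation"]).as_matrix();m=camera_model("wrist")
for x in(-11,11):
  for z in (17,0): print(x,z,[np.round(proj(m,s["tcp_pos"]+M@np.array([x,y,z]))) for y in(-32,32)])
q=[456,-222.1,-.3288]
print([np.round(proj(m,loc(q,(x,y,78)))) for x in(-12,12) for y in(-6,6)])
```

```text
-11 17 [array([225., 261.]), array([330., 261.])]
-11 0 [array([220., 275.]), array([334., 275.])]
11 17 [array([223., 228.]), array([331., 227.])]
11 0 [array([218., 239.]), array([336., 239.])]
[array([256., 277.]), array([255., 256.]), array([301., 277.]), array([302., 257.])]
```

Run:
```python
from h import *
from workcell import *
s=state();M=R.from_rotvec(s["orientation"]).as_matrix();m=camera_model("wrist");V=m["view"]
for (u,v,u2,gap) in ((345,267,211,63.9),(372,275,185,85.3)):
    dep=m["fx"]*gap/(u-u2); c=np.array([((u+u2)/2-m["cx"])/m["fx"]*dep,(v-m["cy"])/m["fy"]*dep,dep])
    w=V[:3,:3].T@(c-V[:3,3]); print(dep,M.T@(w-s["tcp_pos"]))
im=cv2.imread("pics/w2.png");cv2.imwrite("pics/w2c.png",cv2.resize(im[220:400,150:410],None,fx=3,fy=3,interpolation=cv2.INTER_CUBIC))
```

```text
154.34875369520645 [  6.47001109   0.43951788 -23.42313193]
147.6435543912153 [  6.2088971    0.67065199 -30.57897987]
```

View pics/w2c.png

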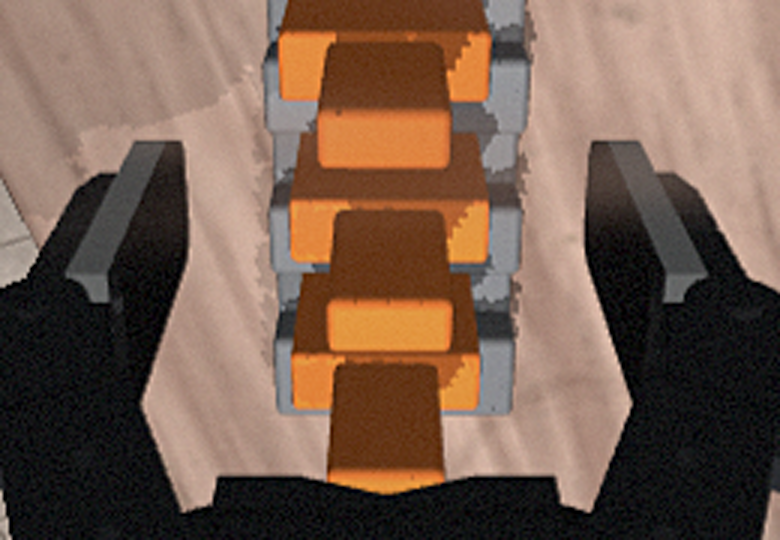

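Run:
```python
from h import *
from workcell import *
s=state();M=R.from_rotvec(s["orientation"]).as_matrix()
im=get_image("side");m=camera_model("side")
t=proj(m,s["tcp_pos"]);print(t,[proj(m,s["tcp_pos"]+M@np.array([0,y,z])) for y in(-32,32) for z in (17,0,-30)])
u,v=t.astype(int);c=im[v-50:v+50,u-65:u+65]
cv2.imwrite("pics/s2.png",cv2.resize(c,None,fx=6,fy=6,interpolation=cv2.INTER_CUBIC));print(u-65,v-50)
```

```text
[217.72548326 239.84510602] [array([206.46074629, 238.66666534]), array([205.65238926, 233.76690103]), array([204.17198767, 224.79361493]), array([230.58553127, 250.91833732]), array([230.08741479, 246.06872641]), array([229.17436467, 237.17936407])]
152 189
```

View pics/s2.png

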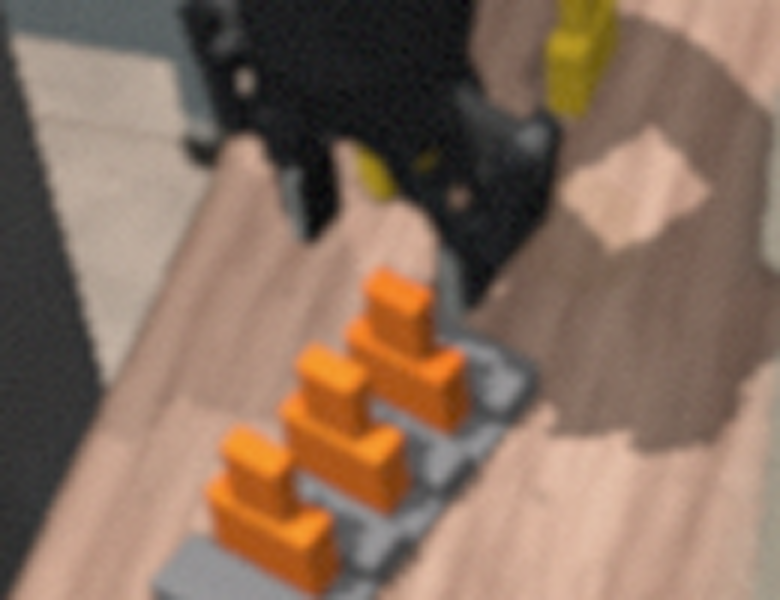

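The tips in the side view, at about (204,229) and (230,240), sit roughly 20 mm higher than tips_ahead implies. Before descending further, I'll close partway and measure the tip height.

>>> apply_moves --moves '[[[0.5, 0, 0, 0, 0], [0.5, 0, 0, 0, 0], [0.5, 0, 0, 0, 0], [0.5, 0, 0, 0, 0], [0.5, 0, 0, 0, 0]]]'

```text
clock: 3.58
tcp_pos: [455.4, -221.1, 68.1]
orientation: [2.552, 1.832, 0.0]
ft_force: [0.2, -1.0, -0.3]
finger_gap: 42.9
```

Run:
```python
from h import *
from workcell import *
go([455.96,-222.08,68],-18.84)
im=get_image("wrist");cv2.imwrite("pics/w3c.png",cv2.resize(im[200:380,150:410],None,fx=3,fy=3,interpolation=cv2.INTER_CUBIC))
im=get_image("side");cv2.imwrite("pics/s3.png",cv2.resize(im[189:289,152:282],None,fx=6,fy=6,interpolation=cv2.INTER_CUBIC))
```

```text
t 3.58 tcp [ 455.4 -221.1   68.1] yaw -18.64 tilt [ 0. -0. -1.] shift [-0.8  0.8  0.1] roll 0.20045356867791497 F [ 0.2 -1.  -0.3] gap 42.9 q [-0.6  -0.1   2.01  0.    1.23 -0.27]
```

View pics/w3c.png

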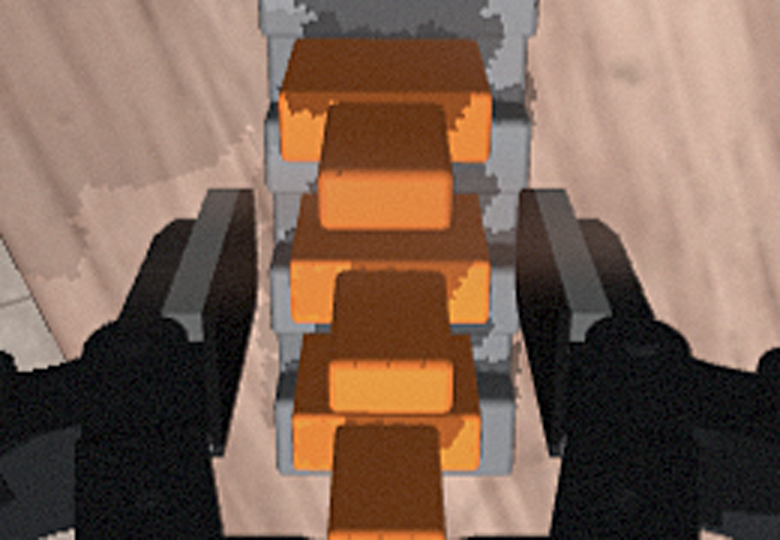

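View pics/s3.png

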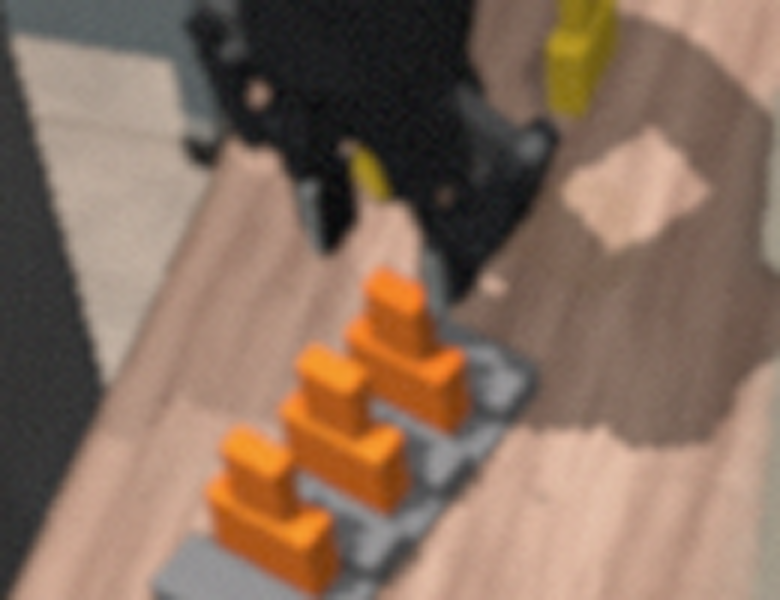

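Run:
```python
from h import *
from workcell import *
s=state();M=R.from_rotvec(s["orientation"]).as_matrix();w=camera_model("wrist");sd=camera_model("side")
T=lambda x,y,z:s["tcp_pos"]+M@np.array([x,y,z])
print("wrist obs (234,263.3),(323.3,263.3)")
for x in(0,6,11):
  for z in(-35,-28,-20,-10,0): print(x,z,np.round(proj(w,T(x,-21.4,z)),1),np.round(proj(w,T(x,21.4,z)),1))
print("side obs (206,231),(227.8,239)")
for x in(-11,0,11):
  for z in(-35,-28,-20,-10,0): print(x,z,np.round(proj(sd,T(x,-26,z)),1),np.round(proj(sd,T(x,26,z)),1))
```

```text
wrist obs (234,263.3),(323.3,263.3)
0 -35 [229.4 292.2] [324.7 292.2]
0 -28 [231.5 284. ] [322.7 283.9]
0 -20 [233.8 275.5] [320.5 275.4]
0 -10 [236.2 265.9] [318.2 265.8]
0 0 [238.5 257.3] [316.  257.2]
6 -35 [228.8 280.5] [325.3 280.4]
6 -28 [230.9 272.7] [323.2 272.6]
6 -20 [233.2 264.6] [321.  264.5]
6 -10 [235.8 255.5] [318.6 255.4]
6 0 [238.  247.3] [316.4 247.3]
11 -35 [228.2 270.4] [325.8 270.3]
11 -28 [230.4 263. ] [323.7 262.9]
11 -20 [232.7 255.3] [321.5 255.2]
11 -10 [235.3 246.6] [319.  246.5]
11 0 [237.7 238.9] [316.8 238.8]
side obs (206,231),(227.8,239)
-11 -35 [203.  227.9] [223.5 238.1]
-11 -28 [203.3 230. ] [223.7 240.2]
-11 -20 [203.8 232.4] [224.  242.6]
-11 -10 [204.3 235.4] [224.3 245.6]
-11 0 [204.8 238.3] [224.7 248.5]
0 -35 [206.2 224.4] [226.6 234.5]
0 -28 [206.5 226.6] [226.8 236.6]
0 -20 [206.9 229. ] [227.1 239. ]
0 -10 [207.4 232. ] [227.4 242. ]
0 0 [207.9 234.9] [227.7 244.9]
11 -35 [209.4 221. ] [229.7 230.9]
11 -28 [209.7 223.2] [229.9 233.1]
11 -20 [210.  225.6] [230.1 235.5]
11 -10 [210.5 228.6] [230.4 238.5]
11 0 [210.9 231.5] [230.7 241.4]
```

>>> apply_moves --moves '[[[0.5, -0.001, 0.001, 0.006, 0], [0.5, -0.001, 0.001, 0.012, 0], [0.5, -0.001, 0.001, 0.017, 0], [0.5, -0.001, 0.001, 0.02, 0], [0.5, -0.001, 0.001, 0.02, 0]]]'

```text
clock: 4.1
tcp_pos: [455.2, -221.7, 46.6]
orientation: [-2.55, -1.831, 0.001]
ft_force: [0.7, -0.2, -0.9]
finger_gap: 42.9
```

>>> apply_moves --moves '[[[0.5, 0, 0, 0, 0], [0.5, 0, 0, 0, 0], [0.5, 0, 0, 0, 0], [0.5, 0, 0, 0, 0], [0.5, 0, 0, 0, 0]]]'

```text
clock: 4.52
tcp_pos: [456.2, -222.4, 48.4]
orientation: [2.551, 1.832, 0.0]
ft_force: [0.1, 0.3, 0.5]
finger_gap: 42.7
```

Run:
```python
from h import *
from workcell import *
go([455.96,-222.08,48],-18.84)
im=get_image("wrist");cv2.imwrite("pics/w4c.png",cv2.resize(im[200:380,150:410],None,fx=3,fy=3,interpolation=cv2.INTER_CUBIC))
im=get_image("side");cv2.imwrite("pics/s4.png",cv2.resize(im[189:289,152:282],None,fx=6,fy=6,interpolation=cv2.INTER_CUBIC))
```

```text
t 4.52 tcp [ 456.2 -222.4   48.4] yaw -18.64 tilt [ 0. -0. -1.] shift [ 0.2 -0.4  0.4] roll 0.19860182646124258 F [0.1 0.3 0.5] gap 42.7 q [-0.6  -0.07  2.02  0.    1.19 -0.27]
```

View pics/w4c.png

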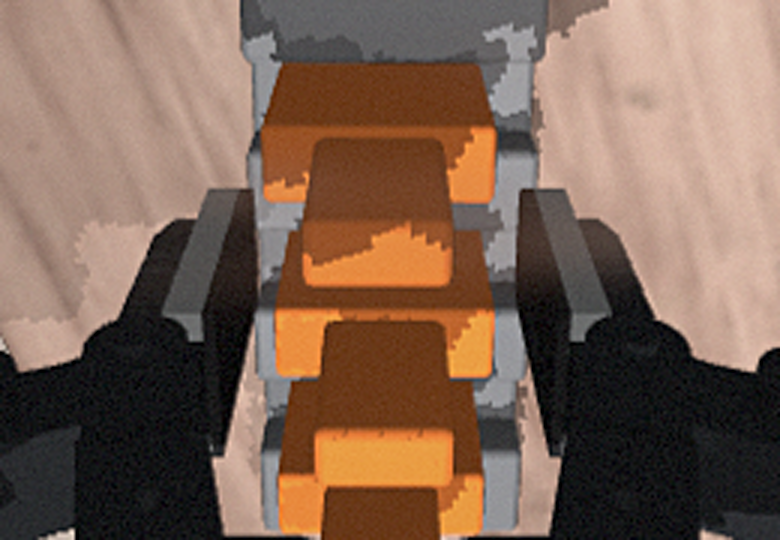

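View pics/s4.png

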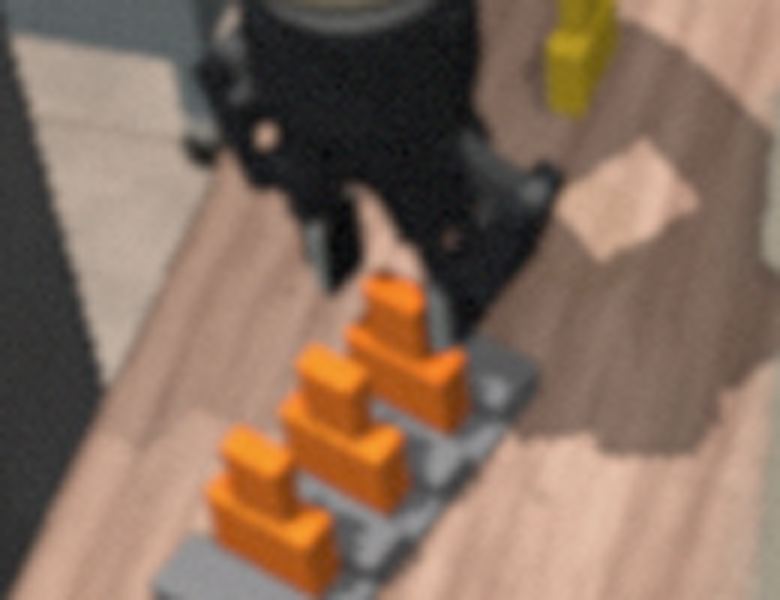

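>>> apply_moves --moves '[[[0.5, 0, -0.001, 0.005, 0], [0.5, 0, -0.001, 0.01, 0], [0.5, 0, -0.001, 0.013, 0], [0.5, 0, -0.001, 0.014, 0], [0.5, 0, -0.001, 0.014, 0]]]'

```text
clock: 5.03
tcp_pos: [454.6, -221.7, 33.3]
orientation: [-2.551, -1.832, 0.001]
ft_force: [-0.8, 0.6, -0.1]
finger_gap: 42.6
```

>>> apply_moves --moves '[[[0.5, 0, 0, 0, 0], [0.5, 0, 0, 0, 0], [0.6, 0, 0, 0, 0], [0.7, 0, 0, 0, 0], [0.8, 0, 0, 0, 0]]]' --squeeze 25

```text
clock: 5.45
tcp_pos: [455.3, -222.1, 34.4]
orientation: [2.551, 1.832, 0.0]
ft_force: [-0.2, 0.1, 1.5]
finger_gap: 23.7
```

>>> apply_moves --moves '[[[0.85, 0, 0, 0, 0], [0.85, 0, 0, 0, 0], [0.85, 0, 0, 0, 0], [0.85, 0, 0, 0, 0], [0.85, 0, 0, 0, 0]]]'

```text
clock: 5.87
tcp_pos: [455.3, -222.1, 34.4]
orientation: [2.552, 1.832, 0.0]
ft_force: [-0.2, 0.9, 1.6]
finger_gap: 23.4
```

Run:
```python
from h import *
from workcell import *
go([455.96,-222.08,34],-18.84)
im=get_image("wrist");cv2.imwrite("pics/w5c.png",cv2.resize(im[200:380,150:410],None,fx=3,fy=3,interpolation=cv2.INTER_CUBIC))
im=get_image("side");cv2.imwrite("pics/s5.png",cv2.resize(im[189:289,152:282],None,fx=6,fy=6,interpolation=cv2.INTER_CUBIC))
```

```text
t 5.87 tcp [ 455.3 -222.1   34.4] yaw -18.64 tilt [ 0. -0. -1.] shift [0.3 0.7 0.4] roll 0.1993631314886528 F [-0.2  0.9  1.6] gap 23.4 q [-0.6  -0.05  2.03 -0.    1.16 -0.28]
```

View pics/w5c.png

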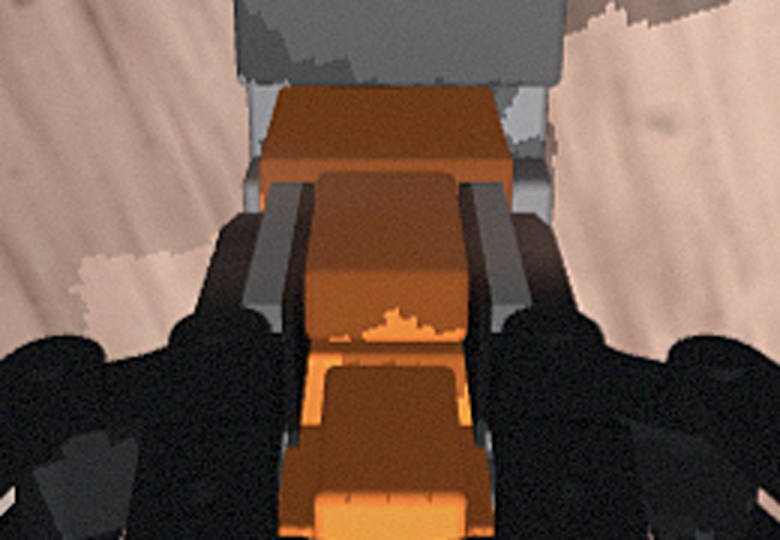

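View pics/s5.png

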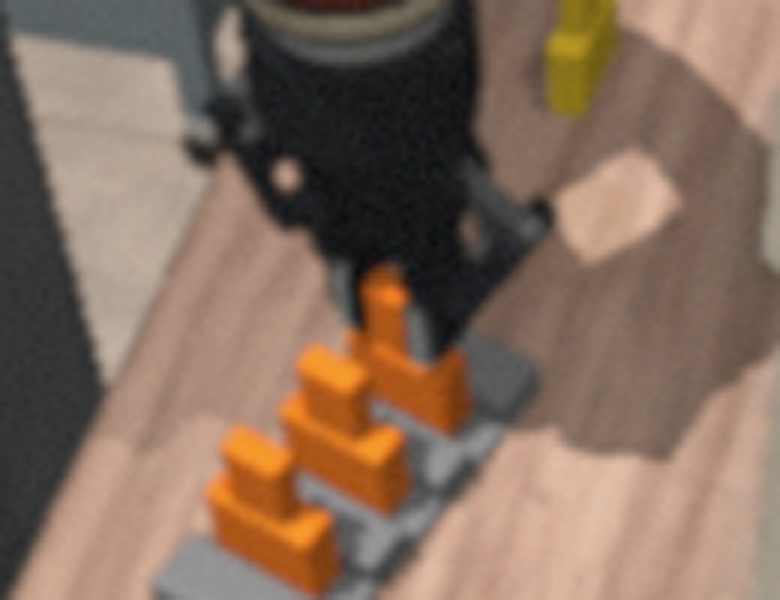

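>>> apply_moves --moves '[[[0.85, 0, 0, -0.005, 0], [0.85, 0, 0, -0.015, 0], [0.85, 0, 0, -0.03, 0], [0.85, 0, 0, -0.05, 0], [0.85, 0, 0, -0.07, 0]]]' --squeeze 30

```text
clock: 6.38
tcp_pos: [454.6, -221.6, 104.8]
orientation: [-2.551, -1.832, 0.001]
ft_force: [-1.0, 0.1, -0.3]
finger_gap: 23.4
```

Run:
```python
from h import *
from workcell import *
p=loc(CL,(0,-9,0));print(p)
go([430,-50,130],np.degrees(CL[2]))
go([p[0],p[1],130],np.degrees(CL[2]))
im=get_image("side");cv2.imwrite("pics/s6.png",cv2.resize(im[120:320,140:400],None,fx=3,fy=3,interpolation=cv2.INTER_CUBIC))
```

```text
[493.63900303 128.63144626   0.        ]
t 6.38 tcp [ 454.6 -221.6  104.8] yaw -18.64 tilt [-0.001  0.001 -1.   ] shift [154.8 -78.2 -25.1] roll -29.708685833285614 F [-1.   0.1 -0.3] gap 23.4 q [-0.6  -0.14  1.99  0.    1.3  -0.28]
t 6.38 tcp [ 454.6 -221.6  104.8] yaw -18.64 tilt [-0.001  0.001 -1.   ] shift [344.4 -75.  -25. ] roll -29.708685833285614 F [-1.   0.1 -0.3] gap 23.4 q [-0.6  -0.14  1.99  0.    1.3  -0.28]
```

View pics/s6.png

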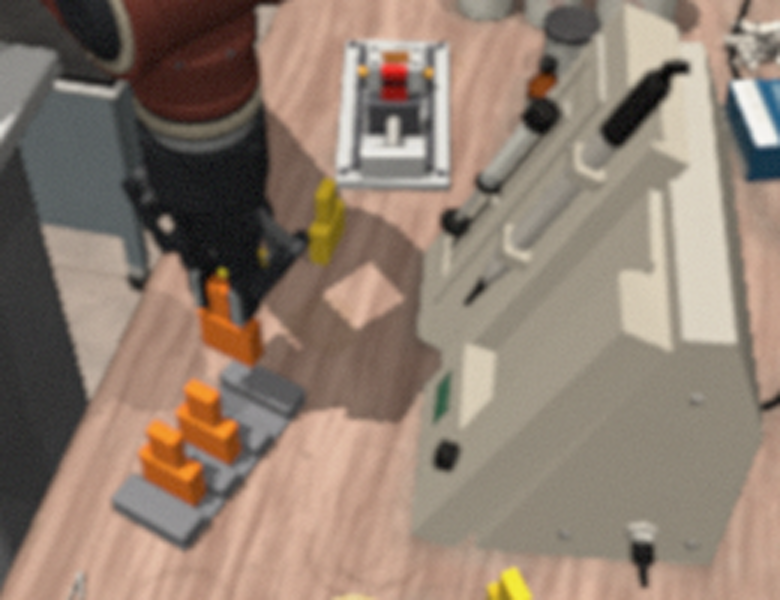

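The spacer is lifted out of the rack, seen at (230,310) in the crop. Carrying it across toward the clamp.

>>> apply_moves --moves '[[[0.85, 0.025, -0.013, -0.015, -3], [0.85, 0.055, -0.028, -0.03, -8], [0.85, 0.088, -0.044, -0.04, -14], [0.85, 0.121, -0.061, -0.045, -20], [0.85, 0.155, -0.078, -0.045, -25]]]'

```text
clock: 6.85
tcp_pos: [431.2, -49.3, 151.2]
orientation: [2.088, 2.342, 0.003]
ft_force: [1.2, 0.3, -0.6]
finger_gap: 23.2
```

Run:
```python
from h import *
p=loc(CL,(0,-9,0));print(p)
go([p[0],p[1],150],np.degrees(CL[2]))
```

```text
[493.63900303 128.63144626   0.        ]
t 6.85 tcp [431.2 -49.3 151.2] yaw 6.57 tilt [ 0.004 -0.001 -1.   ] shift [169.6  82.3   1.3] roll -4.499890903496109 F [ 1.2  0.3 -0.6] gap 23.2 q [-0.29 -0.39  2.11  0.    1.42 -0.4 ]
```

>>> apply_moves --moves '[[[0.85, 0.036, 0.012, 0, -1], [0.85, 0.072, 0.026, 0, -2], [0.85, 0.108, 0.044, 0, -3], [0.85, 0.138, 0.062, 0, -4], [0.85, 0.155, 0.074, 0, -4.5]]]'

```text
clock: 7.27
tcp_pos: [487.5, 115.3, 149.5]
orientation: [1.997, 2.425, 0.002]
ft_force: [0.6, -0.4, 0.2]
finger_gap: 23.1
```

>>> apply_moves --moves '[[[0.85, 0.009, 0.005, 0, 0], [0.85, 0.012, 0.007, 0, 0], [0.85, 0.012, 0.007, 0, 0], [0.85, 0.012, 0.007, 0, 0], [0.85, 0.012, 0.007, 0, 0]]]'

```text
clock: 7.68
tcp_pos: [491.4, 124.0, 149.0]
orientation: [-2.003, -2.42, 0.001]
ft_force: [1.5, -1.2, -1.2]
finger_gap: 23.2
```

Run:
```python
from h import *
from workcell import *
p=loc(CL,(0,-9,0));print(p)
go([p[0],p[1],150],np.degrees(CL[2]))
import pickle
m=camera_model("wrist");im=get_image("wrist");cv2.imwrite("pics/w7.png",im);pickle.dump(m,open("w7.pkl","wb"))
cv2.imwrite("pics/w7c.png",cv2.resize(im[90:290,180:380],None,fx=3,fy=3,interpolation=cv2.INTER_CUBIC))
im=get_image("top");cv2.imwrite("pics/t7.png",cv2.resize(im[160:270,140:270],None,fx=6,fy=6*.9,interpolation=cv2.INTER_CUBIC))
```

```text
[493.63900303 128.63144626   0.        ]
t 7.68 tcp [491.4 124.  149. ] yaw 10.77 tilt [-0. -0. -1.] shift [ 4.1  3.1 -1. ] roll -0.30276007079115175 F [ 1.5 -1.2 -1.2] gap 23.2 q [ 0.1  -0.19  1.95 -0.    1.38 -0.09]
```

View pics/w7.png

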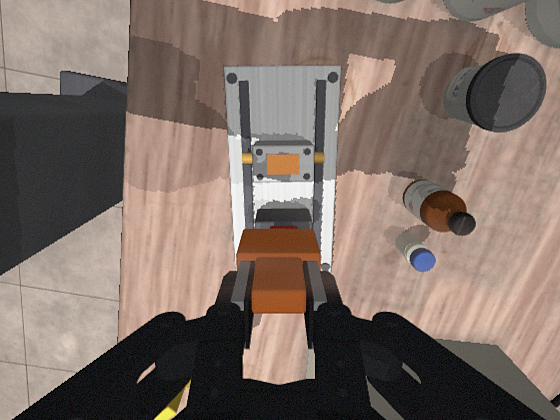

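View pics/t7.png

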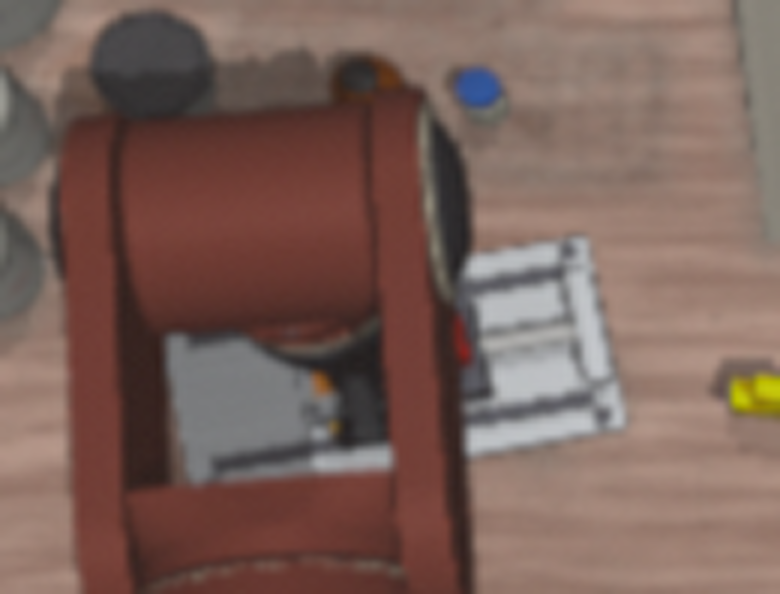

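Run:
```python
from h import *
im=cv2.imread("pics/w7.png")
cv2.imwrite("pics/w7c.png",cv2.resize(im[55:250,210:355],None,fx=4.5,fy=3,interpolation=cv2.INTER_CUBIC))
```

```text
(no output)
```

View pics/w7c.png

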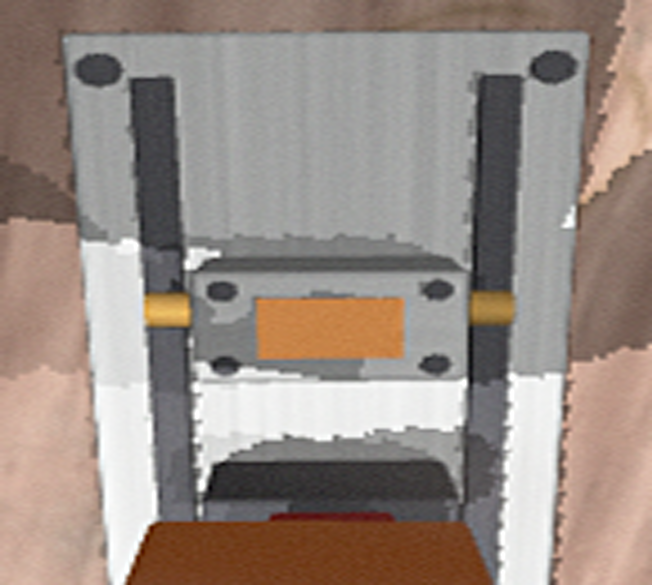

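Run:
```python
from h import *
import pickle;m=pickle.load(open("w7.pkl","rb"))
g=lambda x,y:np.array([210+(x+.5)/4.5-.5,55+(y+.5)/3-.5])
o=[((-50,100,12),(62,35),1),((50,100,12),(590,33),1),((-25,-26,52),(203,499),1),((25,-26,52),(460,498),1),((-25,-26,12),(216,463),1),((25,-26,12),(446,462),1)]
cell=[((-25,-15,52),(188,379)),((25,-15,52),(470,378)),((-25,15,52),(195,272)),((25,15,52),(466,271))]
def f(q,full=False):
    r=[]
    for l,p,_ in o: r+=list(proj(m,loc(q,l))-g(*p))
    for l,p in cell: r+=list(proj(m,loc(q,(l[0]+q[4],l[1]+q[3],l[2])))-g(*p))
    return r
s=least_squares(f,[492,137.5,.193,23,0]);print(s.x,np.degrees(s.x[2]));print(np.round(np.array(s.fun).reshape(-1,2),1))
# spacer relative: foot corners held
```

```text
[ 4.93369566e+02  1.35205571e+02  1.95324326e-01  2.41849232e+01
 -2.63268917e-01] 11.19125952327475
[[-0.3 -0.1]
 [ 0.7 -0.5]
 [-0.7  1.3]
 [ 1.   1.2]
 [-0.6 -1. ]
 [-0.1 -1.1]
 [ 1.   0.9]
 [-0.5  0.8]
 [-1.9 -0.7]
 [ 1.4 -0.9]]
```

```bash
sed -i 's/^CL=.*;/CL=np.array([493.37,135.2,0.1953]);/' h.py
python3 - <<'E'
from h import *
from workcell import *
p=loc(CL,(0,-8.5,0));print(p)
go([p[0],p[1],120],11.2)
E
```

```text
[495.01951714 126.86158929   0.        ]
t 7.78 tcp [491.5 124.1 149.1] yaw 10.76 tilt [ 0. -0. -1.] shift [ 2.1  3.9 29.1] roll -0.4400460229565937 F [-0.2  0.5 -0.3] gap 23.3 q [ 0.1  -0.19  1.95 -0.    1.38 -0.09]
```

>>> apply_moves --moves '[[[0.85, 0.001, 0.002, 0.01, -0.4], [0.85, 0.002, 0.004, 0.025, -0.4], [0.85, 0.002, 0.004, 0.042, -0.4], [0.85, 0.002, 0.004, 0.054, -0.4], [0.85, 0.002, 0.004, 0.06, -0.4]]]'

```text
clock: 8.2
tcp_pos: [493.7, 127.4, 86.3]
orientation: [-1.991, -2.426, 0.004]
ft_force: [-0.4, -0.9, -1.0]
finger_gap: 23.4
```

>>> apply_moves --moves '[[[0.85, 0, 0, 0, 0], [0.85, 0, 0, 0, 0], [0.85, 0, 0, 0, 0], [0.85, 0, 0, 0, 0], [0.85, 0, 0, 0, 0]]]'

```text
clock: 8.62
tcp_pos: [496.0, 127.9, 90.1]
orientation: [1.992, 2.428, 0.002]
ft_force: [0.2, 0.0, -0.1]
finger_gap: 23.5
```

Run:
```python
from h import *
from workcell import *
p=loc(CL,(0,-8.5,0));print(p)
go([p[0],p[1],43],11.2)
im=get_image("wrist");cv2.imwrite("pics/w8.png",im)
im=get_image("side");cv2.imwrite("pics/s8.png",cv2.resize(im[90:210,210:340],None,fx=5,fy=5,interpolation=cv2.INTER_CUBIC))
```

```text
[495.01951714 126.86158929   0.        ]
t 8.62 tcp [496.  127.9  90.1] yaw 11.26 tilt [ 0.002  0.    -1.   ] shift [-0.9 -1.2 47.1] roll 0.06049364510110422 F [ 0.2  0.  -0.1] gap 23.5 q [ 0.11 -0.11  1.98  0.    1.27 -0.09]
```

View pics/w8.png

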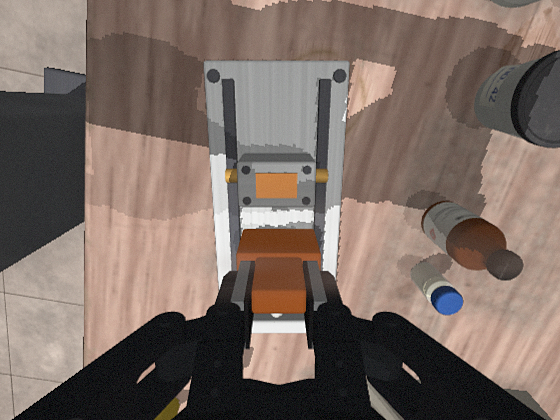

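View pics/s8.png

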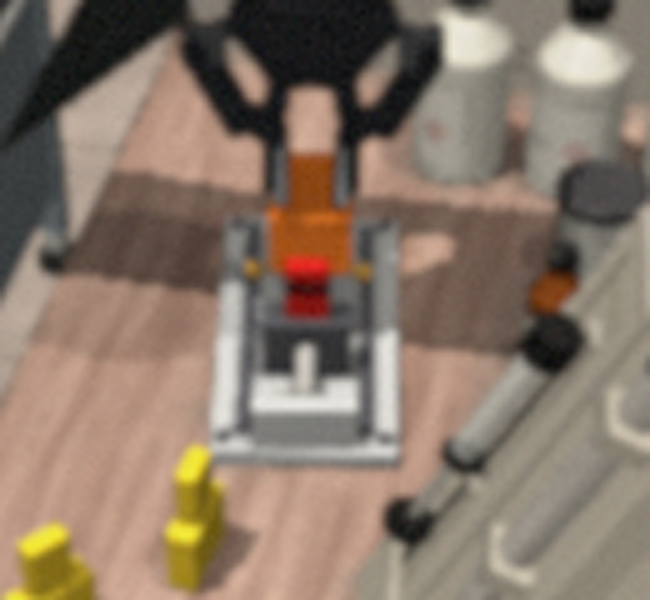

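>>> apply_moves --moves '[[[0.85, -0.001, -0.001, 0.008, 0], [0.85, -0.001, -0.001, 0.018, 0], [0.85, -0.001, -0.001, 0.028, 0], [0.85, -0.001, -0.001, 0.035, 0], [0.85, -0.001, -0.001, 0.038, 0]]]'

```text
clock: 9.13
tcp_pos: [492.8, 126.5, 48.6]
orientation: [-1.991, -2.426, 0.004]
ft_force: [-0.1, 0.4, -2.0]
finger_gap: 23.2
```

>>> apply_moves --moves '[[[0.85, 0, 0, 0, 0], [0.85, 0, 0, 0.001, 0], [0.85, 0, 0, 0.002, 0], [0.85, 0, 0, 0.004, 0], [0.85, 0, 0, 0.006, 0]]]'

```text
clock: 9.55
tcp_pos: [495.0, 126.7, 45.5]
orientation: [1.992, 2.428, 0.001]
ft_force: [-0.4, -0.6, -0.7]
finger_gap: 23.5
```

Run:
```python
from h import *
from workcell import *
p=loc(CL,(0,-8.5,0));print(p)
go([p[0],p[1],40.4],11.2)
im=get_image("wrist");cv2.imwrite("pics/w9.png",im)
im=get_image("side");cv2.imwrite("pics/s9.png",cv2.resize(im[90:210,210:340],None,fx=5,fy=5,interpolation=cv2.INTER_CUBIC))
```

```text
[495.01951714 126.86158929   0.        ]
t 9.55 tcp [495.  126.7  45.5] yaw 11.26 tilt [ 0.001  0.    -1.   ] shift [0.1 0.1 5.1] roll 0.05941081008673166 F [-0.4 -0.6 -0.7] gap 23.5 q [ 0.1  -0.05  2.01  0.    1.18 -0.09]
```

View pics/w9.png

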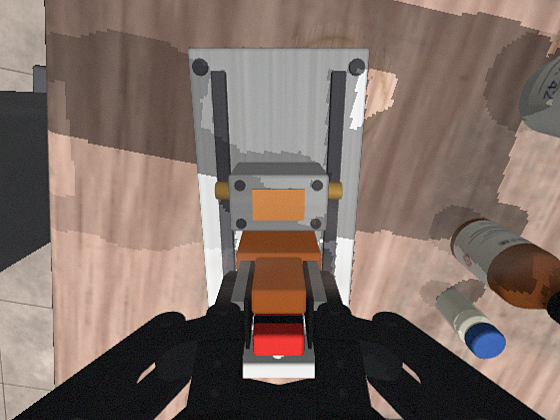

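View pics/s9.png

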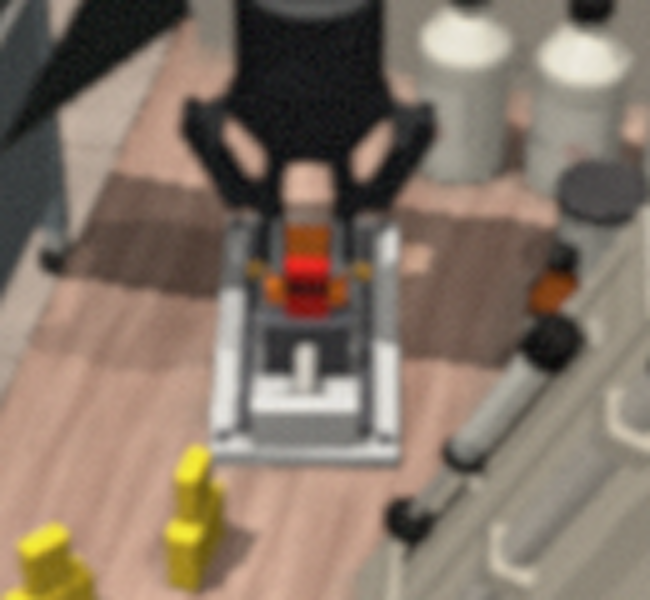

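The spacer is in the gap, with its body at (278,245) behind the cell at (278,200) and the red tab at (278,340). Lowering the last few millimetres and watching the force.

>>> apply_moves --moves '[[[0.85, 0, 0, 0.001, 0], [0.85, 0, 0, 0.002, 0], [0.85, 0, 0, 0.003, 0], [0.85, 0, 0, 0.004, 0], [0.85, 0, 0, 0.004, 0]]]'

```text
clock: 10.07
tcp_pos: [494.3, 126.7, 40.8]
orientation: [-1.993, -2.428, 0.0]
ft_force: [0.1, -0.1, -0.9]
finger_gap: 23.3
```

>>> apply_moves --moves '[[[0.85, 0, 0, 0.001, 0], [0.85, 0, 0, 0.001, 0], [0.85, 0, 0, 0.001, 0], [0.85, 0, 0, 0.002, 0], [0.85, 0, 0, 0.002, 0]]]'

```text
clock: 10.48
tcp_pos: [494.8, 126.7, 40.4]
orientation: [-1.993, -2.429, 0.0]
ft_force: [-4.0, -0.1, 8.8]
finger_gap: 23.2
```

The foot is on the plate: Fz is 8.8 N at z 40.4, as predicted. Releasing.

>>> apply_moves --moves '[[[0.75, 0, 0, -0.001, 0], [0.65, 0, 0, -0.001, 0], [0.55, 0, 0, -0.001, 0], [0.5, 0, 0, -0.001, 0], [0.5, 0, 0, -0.001, 0]]]'

```text
clock: 10.9
tcp_pos: [494.4, 126.7, 39.9]
orientation: [-1.993, -2.428, 0.0]
ft_force: [-0.4, 0.7, 0.6]
finger_gap: 42.7
```

>>> apply_moves --moves '[[[0.5, 0, 0, -0.004, 0], [0.5, 0, 0, -0.014, 0], [0.5, 0, 0, -0.03, 0], [0.5, 0, 0, -0.05, 0], [0.5, 0, 0, -0.065, 0]]]'

```text
clock: 11.32
tcp_pos: [495.1, 126.8, 107.4]
orientation: [1.992, 2.428, 0.002]
ft_force: [0.5, 0.1, 0.3]
finger_gap: 42.8
```

Run:
```python
from h import *
from workcell import *
import pickle
p=loc(CL,(0,-26-15-11-8,0));print(p)
go([p[0],p[1],105],11.2)
m=camera_model("wrist");pickle.dump(m,open("w10.pkl","wb"))
im=get_image("wrist");cv2.imwrite("pics/w10.png",im)
im=get_image("side");cv2.imwrite("pics/s10.png",cv2.resize(im[90:210,210:340],None,fx=5,fy=5,interpolation=cv2.INTER_CUBIC))
```

```text
[505.01365043  76.34063027   0.        ]
t 11.32 tcp [495.1 126.8 107.4] yaw 11.26 tilt [ 0.002  0.    -1.   ] shift [-51.4  -0.2   2.4] roll 0.06014616648761262 F [0.5 0.1 0.3] gap 42.8 q [ 0.1  -0.13  1.97  0.    1.3  -0.09]
```

View pics/w10.png

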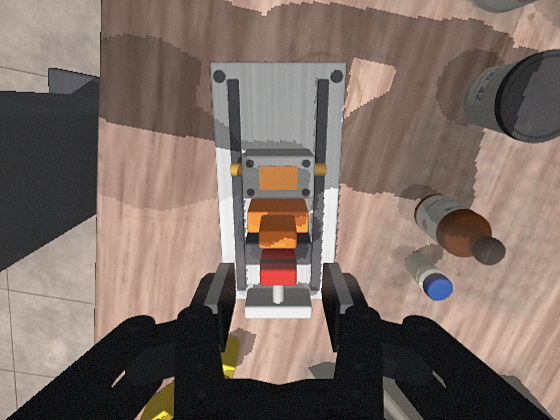

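View pics/s10.png

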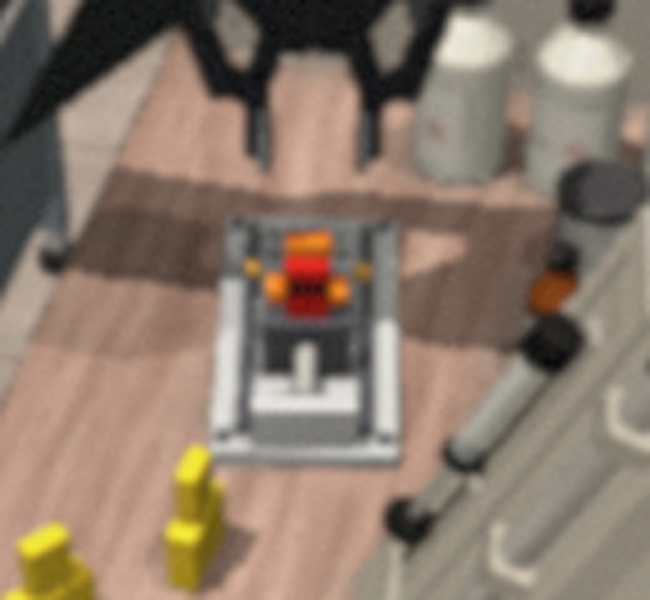

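The spacer stands upright and centred, at (278,230) in the wrist view. Next I go behind the red tab at (278,266) and close the fingers.

>>> apply_moves --moves '[[[0.8, -0.012, 0, 0, 0], [1, -0.027, 0, 0, 0], [1, -0.042, 0, 0, 0], [1, -0.05, 0, 0, 0], [1, -0.053, 0, 0, 0]]]' --squeeze 30

```text
clock: 11.83
tcp_pos: [504.3, 73.2, 103.9]
orientation: [-1.994, -2.426, 0.002]
ft_force: [-0.0, -0.4, -0.1]
finger_gap: -0.2
```

>>> apply_moves --moves '[[[1, 0, 0, 0.008, 0], [1, 0, 0, 0.018, 0], [1, 0, 0, 0.026, 0], [1, 0, 0, 0.03, 0], [1, 0, 0, 0.03, 0]]]'

```text
clock: 12.25
tcp_pos: [503.2, 75.1, 72.8]
orientation: [-1.99, -2.427, 0.004]
ft_force: [0.3, 1.3, 0.8]
finger_gap: -0.2
```

Run:
```python
from h import *
from workcell import *
import pickle
p=loc(CL,(0,-26-15-11-8,0));print(p)
go([p[0],p[1],46],11.2)
m=camera_model("wrist");pickle.dump(m,open("w11.pkl","wb"))
im=get_image("wrist");cv2.imwrite("pics/w11.png",im)
im=get_image("side");cv2.imwrite("pics/s11.png",cv2.resize(im[90:210,210:340],None,fx=5,fy=5,interpolation=cv2.INTER_CUBIC))
```

```text
[505.01365043  76.34063027   0.        ]
t 12.25 tcp [503.2  75.1  72.8] yaw 11.3 tilt [-0.004  0.    -1.   ] shift [ 0.8  2.1 26.8] roll 0.09998857602754185 F [0.3 1.3 0.8] gap -0.2 q [ 0.   -0.09  2.    0.    1.24 -0.2 ]
```

View pics/w11.png

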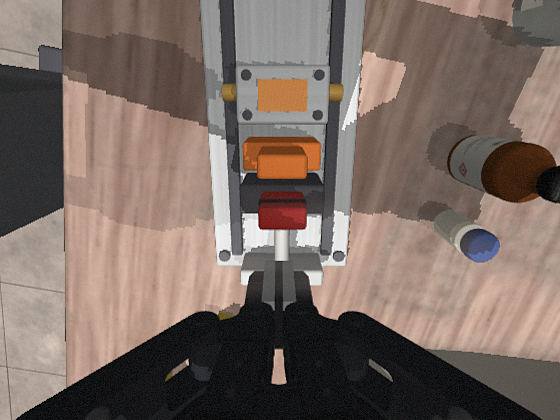

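View pics/s11.png

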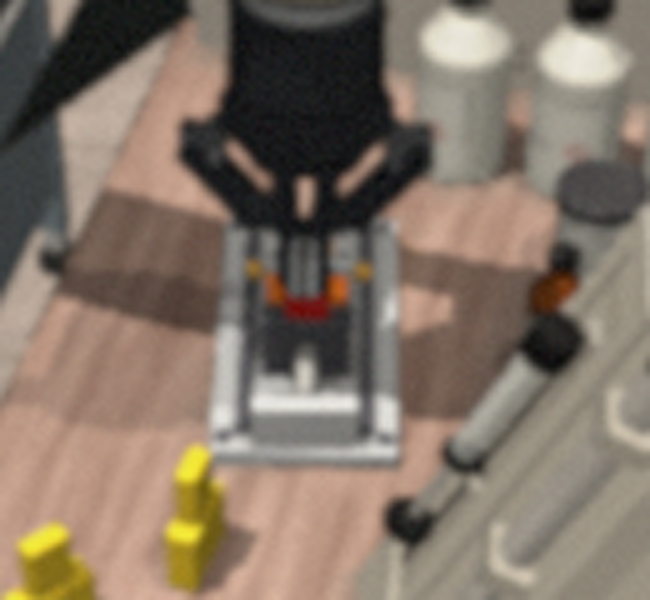

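>>> apply_moves --moves '[[[1, 0, 0.001, 0.006, 0], [1, 0, 0.001, 0.013, 0], [1, 0, 0.001, 0.019, 0], [1, 0, 0.001, 0.023, 0], [1, 0, 0.001, 0.025, 0]]]'

```text
clock: 12.77
tcp_pos: [505.1, 74.9, 48.9]
orientation: [-1.992, -2.428, 0.002]
ft_force: [0.2, 0.5, -0.1]
finger_gap: -0.1
```

>>> apply_moves --moves '[[[1, 0, 0, 0, 0], [1, 0, 0, 0, 0], [1, 0, 0, 0, 0], [1, 0, 0, 0, 0], [1, 0, 0, 0, 0]]]'

```text
clock: 13.18
tcp_pos: [506.1, 74.9, 50.5]
orientation: [1.993, 2.428, 0.001]
ft_force: [0.2, -0.3, -0.8]
finger_gap: 0.3
```

Run:
```python
from h import *
from workcell import *
import pickle
p=loc(CL,(0,-26-15-11,0));print(p)
go([p[0],p[1],46],11.2)
im=get_image("wrist");cv2.imwrite("pics/w12.png",im)
im=get_image("side");cv2.imwrite("pics/s12.png",cv2.resize(im[90:210,210:340],None,fx=5,fy=5,interpolation=cv2.INTER_CUBIC))
```

```text
[503.46116371  84.18854624   0.        ]
t 13.18 tcp [506.1  74.9  50.5] yaw 11.26 tilt [ 0.001  0.    -1.   ] shift [ 9.6 -0.8  4.5] roll 0.05796002817929491 F [ 0.2 -0.3 -0.8] gap 0.3 q [ 0.   -0.06  2.01  0.    1.19 -0.2 ]
```

View pics/w12.png

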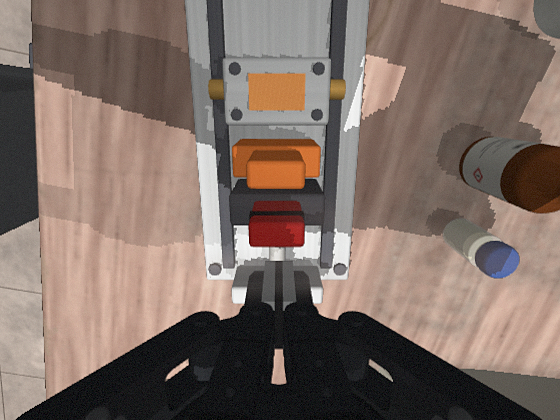

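View pics/s12.png

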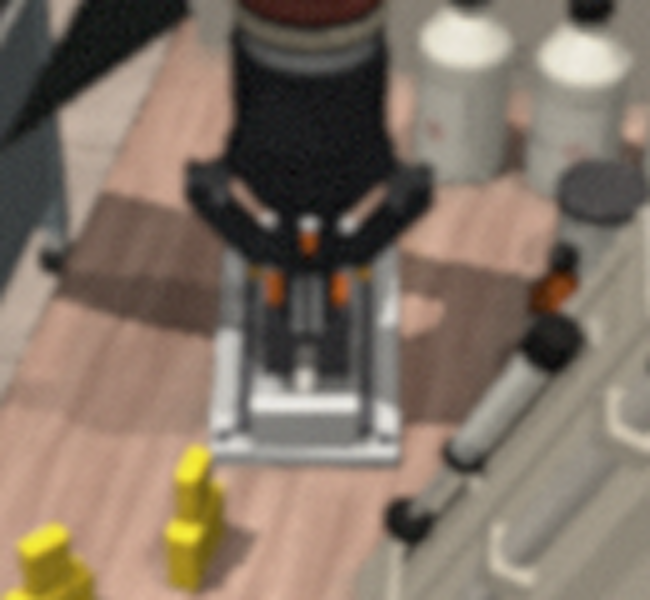

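>>> apply_moves --moves '[[[1, 0.003, -0.001, 0.002, 0], [1, 0.006, -0.001, 0.002, 0], [1, 0.009, -0.001, 0.002, 0], [1, 0.012, -0.001, 0.002, 0], [1, 0.014, -0.001, 0.002, 0]]]'

```text
clock: 13.7
tcp_pos: [502.0, 88.5, 48.0]
orientation: [1.992, 2.429, -0.001]
ft_force: [0.1, -2.3, 0.1]
finger_gap: 0.1
```

>>> apply_moves --moves '[[[1, 0.002, 0, 0, 0], [1, 0.004, 0, 0, 0], [1, 0.005, 0, 0, 0], [1, 0.006, 0, 0, 0], [1, 0.006, 0, 0, 0]]]'

```text
clock: 14.12
tcp_pos: [500.8, 94.4, 48.0]
orientation: [-1.993, -2.429, 0.0]
ft_force: [0.3, -1.4, -1.1]
finger_gap: 0.2
```

Run:
```python
from h import *
from workcell import *
p=loc(CL,(0,-7-15-11,0));print(p)
go([p[0],p[1],48],11.2)
im=get_image("wrist");cv2.imwrite("pics/w13.png",im)
```

```text
[499.77400774 102.82734665   0.        ]
t 14.12 tcp [500.8  94.4  48. ] yaw 11.27 tilt [-0.  0. -1.] shift [ 8.4  0.7 -0. ] roll 0.06597957094605533 F [ 0.3 -1.4 -1.1] gap 0.2 q [ 0.04 -0.06  2.01  0.    1.19 -0.16]
```

View pics/w13.png

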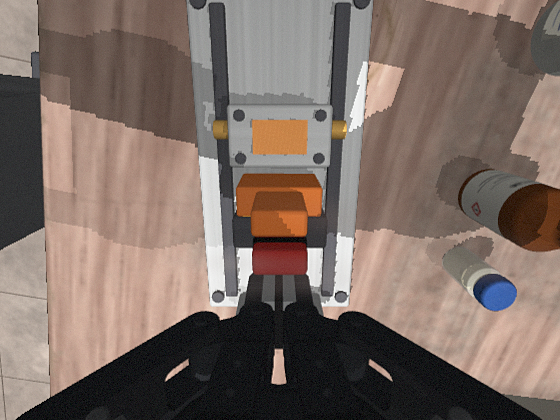

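The jaw follows against about 2 N of spring, with the red tab at (280,258). I'll carry on gently towards closure.

>>> apply_moves --moves '[[[1, 0.001, 0, 0, 0], [1, 0.002, 0, 0, 0], [1, 0.003, 0, 0, 0], [1, 0.004, 0, 0, 0], [1, 0.005, 0, 0, 0]]]'

```text
clock: 14.58
tcp_pos: [499.8, 99.2, 48.0]
orientation: [-1.993, -2.429, 0.001]
ft_force: [0.9, -2.6, -0.7]
finger_gap: 0.1
```

>>> apply_moves --moves '[[[1, 0.0005, 0, 0, 0], [1, 0.001, 0, 0, 0], [1, 0.0015, 0, 0, 0], [1, 0.002, 0, 0, 0], [1, 0.002, 0, 0, 0]]]'

```text
clock: 15.0
tcp_pos: [499.4, 101.3, 48.0]
orientation: [-1.993, -2.429, 0.0]
ft_force: [-0.1, -2.5, -1.9]
finger_gap: -0.1
```

>>> apply_moves --moves '[[[1, 0.0003, 0, 0, 0], [1, 0.0006, 0, 0, 0], [1, 0.001, 0, 0, 0], [1, 0.001, 0, 0, 0], [1, 0.001, 0, 0, 0]]]'

```text
clock: 15.42
tcp_pos: [499.3, 102.2, 48.0]
orientation: [-1.993, -2.428, 0.0]
ft_force: [-0.8, -2.7, -2.9]
finger_gap: 0.1
```

>>> apply_moves --moves '[[[1, 0.0003, 0, 0, 0], [1, 0.0006, 0, 0, 0], [1, 0.001, 0, 0, 0], [1, 0.001, 0, 0, 0], [1, 0.001, 0, 0, 0]]]'

```text
clock: 15.83
tcp_pos: [499.1, 103.2, 48.1]
orientation: [-1.993, -2.429, 0.0]
ft_force: [-0.0, -3.4, -2.0]
finger_gap: 0.1
```

>>> apply_moves --moves '[[[1, 0.0003, 0, 0, 0], [1, 0.0006, 0, 0, 0], [1, 0.001, 0, 0, 0], [1, 0.001, 0, 0, 0], [1, 0.001, 0, 0, 0]]]'

```text
clock: 16.25
tcp_pos: [499.0, 104.0, 48.1]
orientation: [1.993, 2.429, -0.0]
ft_force: [-0.4, -4.1, -1.6]
finger_gap: -0.1
```

Run:
```python
from h import *
from workcell import *
p=loc(CL,(0,-7-15-11,0));print(p)
go([p[0],p[1],48],11.2)
im=get_image("wrist");cv2.imwrite("pics/w14.png",im);cv2.imwrite("pics/w14c.png",cv2.resize(im[80:300,190:370],None,fx=4,fy=2.7,interpolation=cv2.INTER_CUBIC))
```

```text
[499.77400774 102.82734665   0.        ]
t 16.25 tcp [499.  104.   48.1] yaw 11.26 tilt [-0. -0. -1.] shift [-1.3  0.6  0.1] roll 0.060898918742381625 F [-0.4 -4.1 -1.6] gap -0.1 q [ 0.06 -0.06  2.01 -0.    1.19 -0.14]
```

View pics/w14c.png

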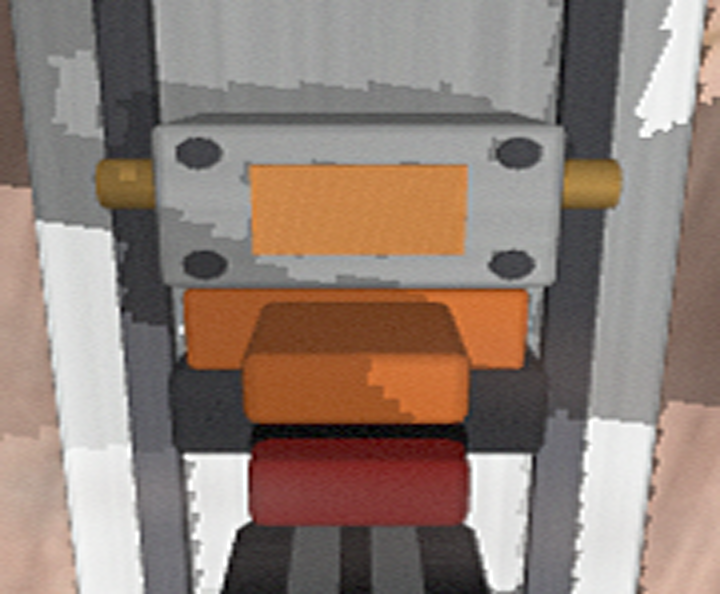

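>>> apply_moves --moves '[[[1, 0.0003, 0, 0, 0], [1, 0.0006, 0, 0, 0], [1, 0.001, 0, 0, 0], [1, 0.001, 0, 0, 0], [1, 0.001, 0, 0, 0]]]'

```text
clock: 16.72
tcp_pos: [499.0, 103.9, 48.1]
orientation: [1.991, 2.427, -0.003]
ft_force: [-0.2, -7.9, -2.2]
finger_gap: 0.2
```

>>> apply_moves --moves '[[[1, 0.0003, 0, 0, 0], [1, 0.0006, 0, 0, 0], [1, 0.001, 0, 0, 0], [1, 0.001, 0, 0, 0], [1, 0.001, 0, 0, 0]]]'

```text
clock: 17.13
tcp_pos: [499.0, 103.9, 48.1]
orientation: [1.99, 2.426, -0.005]
ft_force: [-0.3, -10.5, -2.0]
finger_gap: 0.2
```

Run:
```python
from h import *
from workcell import *
p=loc(CL,(0,-7-15-11,0))
m=camera_model("wrist")
go([p[0],p[1],48],11.2)
im=get_image("wrist");cv2.imwrite("pics/w15.png",im);cv2.imwrite("pics/w15c.png",cv2.resize(im[80:300,190:370],None,fx=4,fy=2.7,interpolation=cv2.INTER_CUBIC))
import pickle;pickle.dump(m,open("w15.pkl","wb"))
im=get_image("side");cv2.imwrite("pics/s15.png",cv2.resize(im[90:210,210:340],None,fx=5,fy=5,interpolation=cv2.INTER_CUBIC))
```

```text
t 17.13 tcp [499.  103.9  48.1] yaw 11.28 tilt [ 0.001 -0.005 -1.   ] shift [-1.2  0.6  0.2] roll 0.0777467354295851 F [ -0.3 -10.5  -2. ] gap 0.2 q [ 0.06 -0.06  2.01 -0.01  1.19 -0.13]
```

View pics/w15c.png

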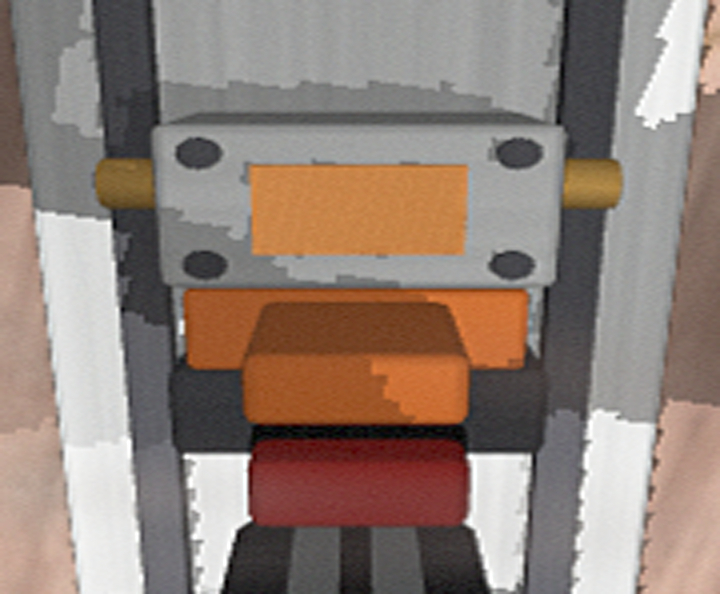

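View pics/s15.png

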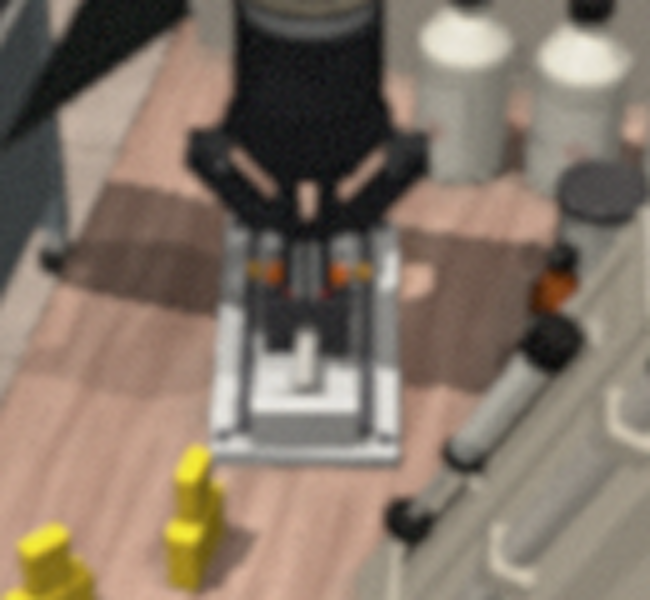

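Run:
```python
from h import *
import pickle;m=pickle.load(open("w15.pkl","rb"))
c,s=np.cos(CL[2]),np.sin(CL[2])
def Y(x,y,z):
    P=unproj(m,(190+(x+.5)/4-.5,80+(y+.5)/2.7-.5),z);d=P[:2]-CL[:2];return np.round([c*d[0]+s*d[1],-s*d[0]+c*d[1]],2)
print("cell face",Y(360,287,52),Y(360,125,52),"(other edge)")
print("spacer back edge z52 (=s-8)",Y(205,369,52),Y(510,369,52),"L",Y(186,368,52),"R",Y(527,368,52))
print("jaw back z52 (=j-18)",Y(205,452,52),Y(500,452,52))
print("jaw tab z86 front(j-3)",Y(360,461,86),"back(j-15)",Y(360,526,86))
print("spacer tab top z84: front(s+6)",Y(360,352,84),"back(s-6)",Y(360,424,84))
```

```text
cell face [-0.07  9.45] [-0.13 38.48] (other edge)
spacer back edge z52 (=s-8) [-20.01  -6.66] [19.3  -6.63] L [-22.45  -6.46] R [21.48 -6.43]
jaw back z52 (=j-18) [-20.64 -24.04] [ 18.65 -24.01]
jaw tab z86 front(j-3) [-0.17 -9.77] back(j-15) [ -0.15 -21.17]
spacer tab top z84: front(s+6) [-0.2  7.4] back(s-6) [-0.17 -4.39]
```

The pack is closed. The jaw face is at about -6.2 mm, the spacer spans about -6.5 to +9.4 and the cell face is at +9.4, so the jaw is 4 mm short of its hard stop. The force rose from 4 to 10.5 N over 2 mm of command with no motion. One hold to check that it's steady.

>>> apply_moves --moves '[[[1, 0.0003, 0, 0, 0], [1, 0.0003, 0, 0, 0], [1, 0.0003, 0, 0, 0], [1, 0.0003, 0, 0, 0], [1, 0.0003, 0, 0, 0]]]'

```text
clock: 17.65
tcp_pos: [499.0, 104.0, 48.2]
orientation: [1.99, 2.426, -0.006]
ft_force: [1.4, -11.9, -2.3]
finger_gap: 0.3
```

>>> apply_moves --moves '[[[1, 0, 0, 0, 0], [1, 0, 0, 0, 0], [1, 0, 0, 0, 0], [1, 0, 0, 0, 0], [1, 0, 0, 0, 0]]]'

```text
clock: 18.07
tcp_pos: [499.0, 103.9, 48.2]
orientation: [1.99, 2.426, -0.005]
ft_force: [0.2, -12.7, -2.3]
finger_gap: 0.1
```

Run:
```python
from workcell import *
import cv2,numpy as np
im=get_image("top");cv2.imwrite("pics/t16.png",cv2.resize(im[150:270,130:400],None,fx=2.9,fy=2.9,interpolation=cv2.INTER_CUBIC))
s=state();print(s["clock"],s["ft_force"],s["tcp_pos"],np.abs(s["qvel"]).max())
```

```text
18.1167 [  0.7312499  -12.49302207  -1.80701835] [498.98355208 103.92297236  48.14793233] 0.001910109850206638
```

View pics/t16.png

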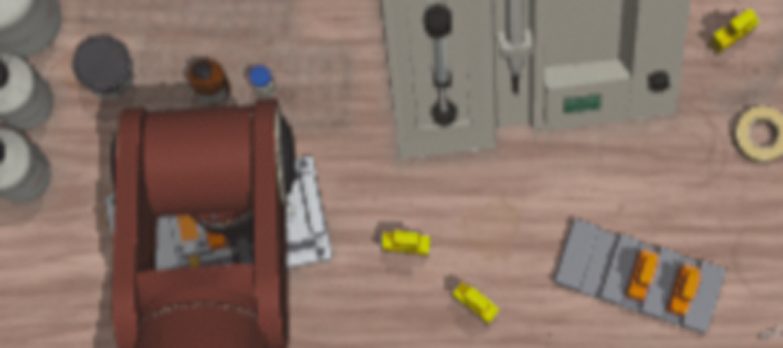

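The top view shows two spacers still in the rack at (643,275) and (684,289). The cup (102,62), bottle (207,75) and vial (260,76) haven't been touched. The push is steady at about 12.5 N, so I'm handing in.

Run:
```python
from workcell import *
print(hand_in()); s=state(); print(s["clock"],s["ft_force"],s["tcp_pos"])
```

```text
the job is handed in; nothing more can be done
None
the job is handed in; nothing more can be done
```

I stood one orange spacer (spacer_c, from the rack's +y slot) upright in the clamp's gap and pushed the jaw up behind its tab with shut fingers. One spacer closed the gap. I handed in with the jaw held pressed at a steady 12.5 N or so (spring included), at about 18 s; no verdict is reported.

**Last checks:**
- **Pack closed:** the force rose from 4 to over 10 N with no further motion. In the wrist image the jaw face is at about y = -6.2 mm, about 4 mm short of the hard stop. The spacer spans about -6.5 to +9.4 mm and the cell face is at about +9.4 mm.
- **Rest of the scene:** the other two spacers are still in the rack. In the last top view the cup, vial and dropper bottle looked untouched.

**What disagreed:** `tips_ahead` said the fingertips were 17 mm ahead of the TCP. Both the side and wrist cameras, and the grasp height itself, put them about 15 to 20 mm behind it, so I went by the images. The top and wrist camera fits of the clamp differed by about 2.7 mm; I used the wrist fit.

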